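# Pack a gift tube with shortbread

## Robot

A 6-joint arm with a two-finger parallel gripper is mounted at the origin on the work surface. World frame = base frame: x ahead of the robot, y to its left, z up, the work surface at z = 0. Lengths are in mm, angles in rad, forces in N, time in s.
With the tool pointing down it reaches from about 275 to 750 mm from the base axis. Payload 10.2 kg.
Tool frame: the origin (TCP) lies midway between the tips of the shut fingers; the grasp point (between the pads) lies 19 mm behind it; z points along the fingers, y is the line along which they close (so a half turn about z gives the same grasp; the last joint's range is limited). The gripper opens to 85 mm and grips with 20 to 120 N. Pads are 22 mm wide; open, the fingers measure 114 mm over their backs; the gripper's body (76 mm by 85 mm) begins 54 mm behind the grasp point. The pads swing forward as they close: fully open they stand 13 mm farther back than shut.
Start: joints at [-1.485, 0.313, 1.498, -0, 1.331, -0.223], TCP at [159.543, -500.177, 231.294] pointing down, gripper open.
Joint ranges: [-2.94, 2.94], [-0.97, 2.17], [0.19, 2.56], [-1.23, 4.37], [0.02, 3.11], [-2.88, 2.88]. Speed limits (rad/s): [2.39, 2.39, 3.01, 3.14, 3.14, 3.14].

## Interface

Orientations are given as a unit quaternion [w, x, y, z].
In Python, from rig import ctrl gives the robot as it stands.
- The arm moves only by the tool send_rows, never from a script. Its argument "targets" is a list of rows, each a list of 7 numbers: the closure, from -1 (fully open) to 1 (shut), so that 0 is half open, then the shift along the tool's x, y, z in m, then the turn, a rotation vector about the tool's x, y, z in rad. In form: [[claw, dx, dy, dz, ax, ay, az], ...]. A call has exactly 10 rows; each row shifts and turns the commanded pose from where the row before left it, along the tool's axes as they then stand; what a row does not reach is not made up. A row lasts 1/8 s, in which the tool goes at most 62.5 mm and 10.7 degrees, less where a joint would pass 70% of its speed; a pose out of reach is approached as far as the arm can. A call with a gripper value outside its range is refused whole. The fingers move at their own pace and stop on an object; "squeeze" is the grip in N (left out, the last holds). Time passes only in rows, so rows that do not move let the fingers close, or fill a call up. It gives the time, the measured TCP pose, the force, the opening and the grip force at its end, in the units of the state.
- ctrl.sense(): the state, without advancing time (a new reading comes with each control period).
- ctrl.capture(name): name is "scene" or "top"; returns a dict with "img" (480x640x3 uint8, red, green, blue), "camera_matrix" (3x3 intrinsics, pixels), "k1" (the pictures are not rectified: a ray, as slopes to the right and down, at radius r is drawn at 1 + k1 r^2 times it, then the intrinsics apply), "R" (3x3) and "t" (3): a world point X has camera coordinates R X + t. Camera axes: x right, y down, z forward; pixel columns grow to the right and rows downward; lengths in mm; the calibration is good to about 2 mm. A picture is of the moment at which its call begins. There is no depth.
- ctrl.finish_job(): hands the job in; it is judged then, once.
Trained networks look in a picture, given as the dict that the camera call returned (one of the last four; its "shot" number tells which), for a name from the list of things; names that differ only in an ending like _2 or _b are one class to them, and where a whole thing is asked for, a point or a joint stands for the part that bears it (a point fixed in the world has none). Each returns a list of dicts, best first, with "score" (0 to 1); they miss things now and then, are a little off and sometimes report something else, mostly with a low value. They report only what shows in the picture. A call takes as long as a camera call. They do not tell look-alikes from the thing itself.
- ctrl.boxes_of(query, picture): "extent" ([left, top, width, height] in pixels, round what is visible of it).
- ctrl.landmark_of(query, picture): "point" ([column, row] in pixels: a listed point, or the origin of a listed thing).
The state is a dict: "time_s": time; "joints": joint angles; "dq": joint speeds; "tau": joint torques, N m; "eef_pos": TCP position; "ee_rot": TCP orientation; "force": force on the tool from outside, world axes, zero at the start; "wrist_torque": the same for the moment, N m; "grip_width": opening from 0.0 (shut) to 1.0 (fully open); "grip_force": force on a finger pad.
Only numpy, scipy, OpenCV 4.12 (cv2) and the standard library are available. Lean on these libraries where they do the work, as an engineer would, in place of code of your own. Each camera call takes 0.05 s, during which the arm holds its last target. There are 200 camera calls.

## Task

Fill the clear gift tube with the biscuits on the mat, one of each flavour that is there, in this order from the bottom up: yellow, green, pink, brown. After each biscuit goes in, press it with the tamper's foot firmly all the way down, until the red cushion and everything on it has bottomed out in the tube, and hold it so for a moment before adding the next; finally leave the tamper standing on its cork coaster and put the lid on the tube, seated flat, without disturbing the other things on the table.

Things in the scene. Friction and masses are not known exactly. Their poses are not given: they have to be found in the camera images.
- biscuit_butter_center (a point): pale yellow (butter) shortbread biscuit, a hard disc 40 mm across and 24 mm thick, 30 g, lying flat on the baking mat (mat top 3 mm above the table). The point is its centre, 12 mm above its underside. May be absent.
- biscuit_pistachio_center (a point): green (pistachio) shortbread biscuit, a hard disc 40 mm across and 24 mm thick, 30 g, lying flat on the baking mat (mat top 3 mm above the table). The point is its centre, 12 mm above its underside. May be absent.
- biscuit_berry_center (a point): pink (berry) shortbread biscuit, a hard disc 40 mm across and 24 mm thick, 30 g, lying flat on the baking mat (mat top 3 mm above the table). The point is its centre, 12 mm above its underside. May be absent.
- biscuit_cocoa_center (a point): dark brown (cocoa) shortbread biscuit, a hard disc 40 mm across and 24 mm thick, 30 g, lying flat on the baking mat (mat top 3 mm above the table). The point is its centre, 12 mm above its underside. May be absent.
- tube: clear gift tube with a brass collar at its foot, fixed upright on a wooden base 100 mm square and 12 mm high. The origin is on the tube's axis at table level, z up. Rim 130 mm above the table. Bore 45 mm across; in the top 6 mm it flares to 53 mm at the rim (outside 61 mm there, 53 mm below). Inner floor 10 mm above the table. The whole tube stands still.
- cushion (a joint): red cushion disc inside the tube, 8 mm thick, that grips the wall with about 8 N and stays where it is pushed; a biscuit's weight does not move it. Value = how far it has been pushed down, in m: at 0 its top face is 105 mm above the table (25 mm below the rim), at 0.087 it rests on the tube's floor, its top face 18 mm above the table. It starts between 0 and 0.02.
- tamper_grip (a point): tamper, standing upright on its foot on the cork coaster, 165 mm tall, 250 g: round steel foot 33 mm across and 22 mm high, bevelled below to 28 mm, thin wooden shaft, and on top a dark wooden grip 26 mm across that runs from 100 to 165 mm above the underside of the foot. The point lies on its axis in the grip, 135 mm above the underside; z is its axis.
- coaster: round cork coaster, 90 mm across, 4 mm high, fixed: the tamper's place. The origin is at table level under its centre.
- lid_knob (a point): wooden lid of the tube: a flange 68 mm across and 6 mm thick with a plug below it, 38 mm across and 10 mm long, and on top a brass knob 20 mm across and 28 mm tall; 80 g. It stands on its plug on the table. The point is on its axis in the knob, 30 mm above the underside of the plug (14 mm above the flange's top, 20 mm above the flange's underside); z up.
- cutter: steel ring cutter, 60 mm across, 35 mm high; bystander. Origin under its centre.
- sprinkles: amber jar with a red cap, 48 mm across, 75 mm high; bystander. Origin under its centre.
- brush: pastry brush, 190 mm long, under 30 mm high, lying about along y; bystander. Origin near its middle.
- bowl: white bowl, 110 mm across, 45 mm high; bystander. Origin under its centre.
- pin: rolling pin, 320 mm long, 48 mm thick, lying about along y; bystander. Origin under its middle.
- tin: green tin with a brass lid, 66 mm across, 62 mm high; bystander. Origin under its centre.
Things that resemble listed ones, but are neither listed nor needed, are in the scene too. There is more than one size of the tube; the one meant has the size given above.

How it is judged (in metres and radians):
On the way, in this order (a step that is already met when the one before it is completed fails the run):
1. the pale yellow (butter) biscuit is in the tube, within 3 mm of its bottomed-out height on those below it, and pressed by the tamper with more than 4 N (horizontal distance between biscuit_butter_center and tube below 0.007 m and z of biscuit_butter_center in the frame of tube below 0.033 m and contact force between tamper and biscuit_butter above 4 N), for 0.2 s.
2. the green (pistachio) biscuit is in the tube, within 3 mm of its bottomed-out height on those below it, and pressed by the tamper with more than 4 N (horizontal distance between biscuit_pistachio_center and tube below 0.007 m and z of biscuit_pistachio_center in the frame of tube below 0.057 m and (z of biscuit_pistachio_center in the frame of tube below 0.033 m or distance between biscuit_pistachio_center and biscuit_butter_center below 0.03 m) and contact force between tamper and biscuit_pistachio above 4 N), for 0.2 s.
3. the pink (berry) biscuit is in the tube, within 3 mm of its bottomed-out height on those below it, and pressed by the tamper with more than 4 N (horizontal distance between biscuit_berry_center and tube below 0.007 m and z of biscuit_berry_center in the frame of tube below 0.081 m and (z of biscuit_berry_center in the frame of tube below 0.057 m or distance between biscuit_berry_center and biscuit_butter_center above 0.04 m) and (z of biscuit_berry_center in the frame of tube below 0.033 m or distance between biscuit_berry_center and biscuit_butter_center below 0.06 m or distance between biscuit_berry_center and biscuit_pistachio_center below 0.03 m) and contact force between tamper and biscuit_berry above 4 N), for 0.2 s.
4. the dark brown (cocoa) biscuit is in the tube, within 3 mm of its bottomed-out height on those below it, and pressed by the tamper with more than 4 N (horizontal distance between biscuit_cocoa_center and tube below 0.007 m and z of biscuit_cocoa_center in the frame of tube below 0.105 m and (z of biscuit_cocoa_center in the frame of tube below 0.081 m or distance between biscuit_cocoa_center and biscuit_butter_center above 0.06 m) and (z of biscuit_cocoa_center in the frame of tube below 0.057 m or distance between biscuit_cocoa_center and biscuit_butter_center above 0.04 m or distance between biscuit_cocoa_center and biscuit_pistachio_center above 0.04 m) and (z of biscuit_cocoa_center in the frame of tube below 0.033 m or distance between biscuit_cocoa_center and biscuit_butter_center below 0.08 m or distance between biscuit_cocoa_center and biscuit_pistachio_center below 0.08 m or distance between biscuit_cocoa_center and biscuit_berry_center below 0.08 m) and contact force between tamper and biscuit_cocoa above 4 N), for 0.2 s.
At the end, for the whole second after the job is handed in: All biscuits present are in the tube (7 mm of its axis, centre under 107 mm up), cushion within 3 mm of the floor, lid on (7 mm of the axis, 3.5 mm of fully down, level to 0.07 rad), tamper upright within 35 mm of the coaster centre, lid and tamper at rest (horizontal distance between each of biscuit_butter_center, biscuit_pistachio_center, biscuit_berry_center, biscuit_cocoa_center, lid_knob and tube below 0.007 m and z of each of biscuit_butter_center, biscuit_pistachio_center, biscuit_berry_center, biscuit_cocoa_center in the frame of tube below 0.107 m and value of joint cushion above 0.084 m and z of lid_knob in the frame of tube between 0.146 and 0.1535 m and angle between lid_knob's own z axis and vertical below 0.07 rad and horizontal distance between tamper_grip and coaster below 0.035 m and angle between tamper_grip's own z axis and vertical below 0.1 rad and height (world z) of tamper_grip below 0.146 m and linear speed of each of lid, tamper below 0.02 m/s); the robot touches nothing.
It fails at once if a bystander (cutter, jar, brush, bowl, rolling pin, tin) is moved by more than 30 mm (distance of any of cutter, sprinkles, brush, bowl, pin, tin from where it was at the start of the episode above 0.03 m).
Of biscuit_butter, biscuit_pistachio, biscuit_berry, biscuit_cocoa only 3 to 4 are there at a start; the rules pass over those that are not, and their reading is None.
At some moment in a run one of biscuit_butter, biscuit_pistachio, biscuit_berry, biscuit_cocoa, lid may be knocked a few centimetres aside while the robot is not near it.
It also fails if it takes over 210 s, if anything falls off the work surface, if the arm or the gripper's body presses on something with over 40 N, if the wrist force passes 120 N, or if a joint passes its speed limit or range.

## Working session

There is one attempt and no reset: what is moved stays moved. The work goes in short steps, Python scripts to look and compute and a tool call to move; the robot and the scene stay as the last step left them, time stands still between calls to the robot, and variables do not carry over. Pictures are saved under pics/ and viewed, at most 14 in all, crops included, and the job is handed in when it is done.

Besides the shell and the picture viewer there is one more tool, called after "Request:" in YAML: its name, and indented under it one key for each argument. send_rows: Moves the arm, as the interface text tells. Its arguments: {"type":"object","properties":{"targets":{"type":"array"},"squeeze":{"type":"number"}},"required":["targets"]}

```bash
ls; mkdir -p pics
cat > h.py <<'E'
import numpy as np, cv2
from rig import ctrl
def ray(c,px):
    K=np.array(c["camera_matrix"]);R=np.array(c["R"]);t=np.array(c["t"])
    d=np.array([(px[0]-K[0,2])/K[0,0],(px[1]-K[1,2])/K[1,1]])
    u=d.copy()
    for _ in range(30): u=d/(1+c["k1"]*(u@u))
    return -R.T@t, R.T@np.array([u[0],u[1],1])
def at(c,px,z):
    o,d=ray(c,px); return o+d*(z-o[2])/d[2]
def proj(c,X):
    K=np.array(c["camera_matrix"]);p=np.array(c["R"])@np.array(X)+np.array(c["t"]);u=p[:2]/p[2]
    u=u*(1+c["k1"]*(u@u)); return np.array([K[0,0]*u[0]+K[0,2],K[1,1]*u[1]+K[1,2]])
def save(c,n,crop=None,s=1):
    im=c["img"][:,:,::-1]
    if crop: x,y,w,h=crop; im=im[y:y+h,x:x+w]
    cv2.imwrite(f"pics/{n}.png",cv2.resize(np.ascontiguousarray(im),None,fx=s,fy=s,interpolation=cv2.INTER_CUBIC))
Z=dict(biscuit_butter_center=15,biscuit_pistachio_center=15,biscuit_berry_center=15,biscuit_cocoa_center=15,tube=0,tamper_grip=139,coaster=0,lid_knob=30,cutter=0,sprinkles=0,brush=0,bowl=0,pin=0,tin=0)
E
cat > a.py <<'E'
from h import *
s=ctrl.sense();print({k:np.round(v,3).tolist() for k,v in s.items()})
for n in("scene","top"):
    c=ctrl.capture(n);save(c,n+"0")
    print(n,(-np.array(c["R"]).T@np.array(c["t"])).round())
    for q,z in Z.items():
        r=ctrl.landmark_of(q,c)
        print(q,[(round(x["score"],2),np.round(x["point"]).astype(int).tolist(),at(c,x["point"],z)[:2].round().tolist()) for x in r[:4]])
E
python3 a.py
```

```text
pics
{'time_s': 0.0, 'joints': [-1.485, 0.313, 1.498, 0.0, 1.331, -0.223], 'dq': [-0.0, 0.0, 0.002, 0.001, -0.0, 0.0], 'tau': [-0.004, -41.227, -25.975, -0.0, 0.004, -0.0], 'eef_pos': [159.536, -499.902, 230.723], 'ee_rot': [-0.001, 0.988, 0.154, 0.0], 'force': [-0.502, 0.917, -0.705], 'wrist_torque': [0.005, 0.03, -0.013], 'grip_force': 0.0, 'grip_width': 0.998}
scene [1034. -321.  907.]
biscuit_butter_center [(0.55, [213, 387], [601.0, -317.0]), (0.24, [265, 360], [610.0, -200.0])]
biscuit_pistachio_center [(0.72, [206, 347], [511.0, -290.0])]
biscuit_berry_center [(0.75, [264, 361], [610.0, -203.0])]
biscuit_cocoa_center [(0.79, [245, 324], [510.0, -195.0]), (0.74, [205, 345], [505.0, -290.0]), (0.24, [268, 264], [392.0, -70.0]), (0.23, [413, 201], [434.0, 366.0])]
tube [(0.86, [370, 307], [626.0, 67.0]), (0.65, [210, 264], [298.0, -185.0]), (0.58, [353, 179], [256.0, 291.0])]
tamper_grip [(0.72, [415, 202], [523.0, 271.0])]
coaster []
lid_knob [(0.71, [354, 232], [441.0, 156.0])]
cutter [(0.83, [344, 354], [687.0, -51.0]), (0.17, [207, 345], [499.0, -286.0])]
sprinkles [(0.82, [4
[... 528 characters left out ...]
614.0, -206.0])]
biscuit_cocoa_center [(0.64, [415, 250], [522.0, -192.0])]
tube [(0.84, [411, 344], [309.0, -178.0]), (0.69, [305, 207], [630.0, 63.0]), (0.57, [200, 370], [254.0, 300.0])]
tamper_grip [(0.65, [200, 245], [516.0, 280.0])]
coaster []
lid_knob [(0.86, [261, 288], [437.0, 161.0])]
cutter [(0.67, [350, 184], [687.0, -46.0]), (0.63, [464, 217], [604.0, -316.0])]
sprinkles [(0.93, [246, 156], [756.0, 204.0]), (0.37, [465, 220], [598.0, -317.0]), (0.28, [425, 147], [780.0, -229.0])]
brush [(0.66, [363, 308], [391.0, -70.0])]
bowl [(0.85, [312, 142], [794.0, 44.0])]
pin [(0.6, [426, 148], [778.0, -234.0])]
tin [(0.65, [418, 249], [528.0, -202.0]), (0.56, [163, 193], [666.0, 401.0])]
```

View pics/scene0.png

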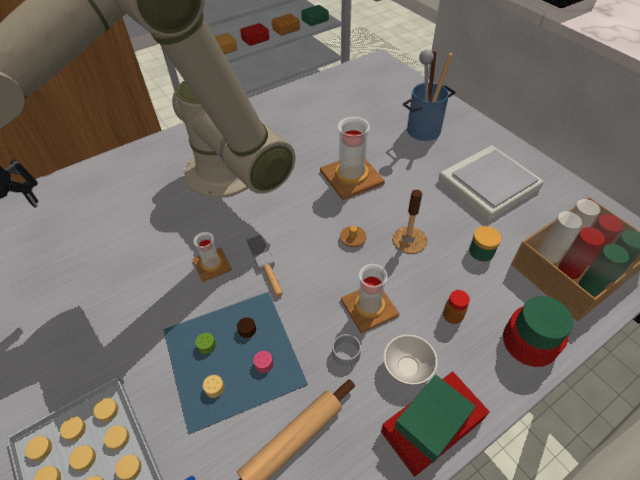

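View pics/top0.png

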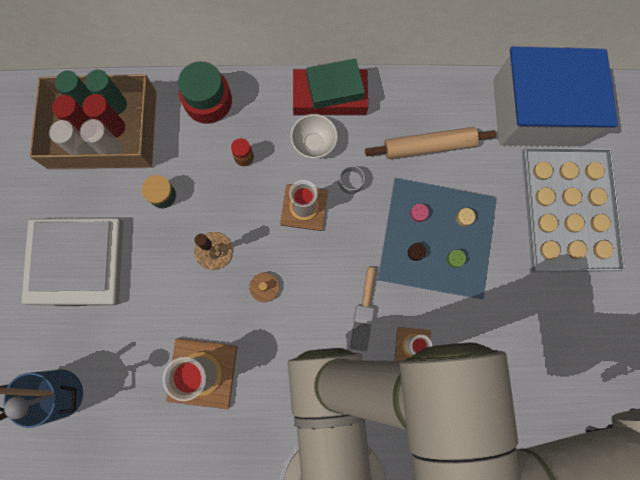

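The scene view shows three tubes: at (370,307) on a mid-sized base, small at (210,264) and large at (353,179). The biscuits are at (213,387) yellow, (206,346) green, (264,361) pink and (246,326) brown. The tamper is at (415,202) and the lid at (353,236).

The biscuits could be confused with those on the tray at (85,440). The tubes differ by base size, so I'll measure that, refine by silhouette and check one crop.

```bash
cat >> h.py <<'E'
from scipy.optimize import minimize
def cyl(c,x,y,parts):
    # parts: list of (r,z)
    a=np.linspace(0,2*np.pi,40)
    P=np.array([proj(c,[x+r*np.cos(t),y+r*np.sin(t),z]) for r,z in parts for t in a],np.float32)
    return cv2.convexHull(P)
def fit(c,mask,x,y,parts):
    m=(mask>0).astype(np.float32)
    def f(p):
        M=np.zeros(m.shape,np.uint8);cv2.fillConvexPoly(M,np.round(cyl(c,*p,parts)*16).astype(np.int32),1,cv2.LINE_AA,4)
        return 1-(M*m).sum()/max(1,np.maximum(M,m).sum())
    best=min(((f((x+i,y+j)),x+i,y+j) for i in range(-16,17,4) for j in range(-16,17,4)))
    r=minimize(f,best[1:],method="Nelder-Mead",options=dict(initial_simplex=[[best[1],best[2]],[best[1]+3,best[2]],[best[1],best[2]+3]],xatol=.1))
    return r.x.round(1),round(r.fun,2)
HS=dict(butter=((18,60,150),(35,255,255)),pistachio=((36,110,60),(60,255,255)),berry=((160,110,80),(178,255,255)),cocoa=((0,40,0),(180,255,75)))
def bis(c,n,x,y):
    hsv=cv2.cvtColor(c["img"],cv2.COLOR_RGB2HSV);m=cv2.inRange(hsv,*map(np.array,HS[n]))
    w=np.zeros_like(m);p=proj(c,[x,y,15]);cv2.circle(w,tuple(int(v) for v in p),26,255,-1)
    m=cv2.morphologyEx(m&w,cv2.MORPH_CLOSE,np.ones((3,3)))
    k,l,st,_=cv2.connectedComponentsWithStats(m)
    if k<2: return None
    return fit(c,l==1+st[1:,4].argmax(),x,y,[(20,3),(20,27)]),int(st[1:,4].max())
E
cat > b.py <<'E'
from h import *
B=dict(butter=(600,-314),pistachio=(510,-291),berry=(612,-205),cocoa=(517,-195))
for n in("scene","top"):
    c=ctrl.capture(n)
    for k,v in B.items(): print(n,k,bis(c,k,*v))
    for tx,ty in((628,65),(303,-181),(255,296)):
        print('100mm px at tube',np.linalg.norm(proj(c,[tx,ty+50,12])-proj(c,[tx,ty-50,12])).round(1))
    p=proj(c,[628,65,70]).astype(int);
    im=c["img"][p[1]-50:p[1]+50,p[0]-65:p[0]+65,::-1]
    im=cv2.resize(im,None,fx=4,fy=4,interpolation=cv2.INTER_CUBIC)
    q=proj(c,[519,276,70]).astype(int)
    im2=cv2.resize(c["img"][q[1]-50:q[1]+50,q[0]-50:q[0]+50,::-1],None,fx=3,fy=3,interpolation=cv2.INTER_CUBIC)
    print(n,'tube crop origin',p-[65,50],'tamper crop origin',q-[50,50])
    globals()[n]=(im,im2)
cv2.imwrite("pics/tube1.png",np.hstack([cv2.resize(scene[0],(400,308)),cv2.resize(top[0],(400,308))]))
cv2.imwrite("pics/tamp1.png",np.hstack([scene[1],top[1]]))
E
python3 b.py
```

```text
scene butter ((array([ 591.5, -314.1]), np.float64(0.28)), 291)
scene pistachio ((array([ 500.8, -286.6]), np.float64(0.1)), 322)
scene berry ((array([ 610.4, -206.6]), np.float64(0.09)), 341)
scene cocoa ((array([ 519.8, -199.1]), np.float64(0.24)), 427)
100mm px at tube 40.6
100mm px at tube 41.2
100mm px at tube 30.8
scene tube crop origin [306 240] tamper crop origin [361 169]
top butter ((array([ 603. , -315.5]), np.float64(0.23)), 216)
top pistachio ((array([ 504.6, -286.4]), np.float64(0.14)), 244)
top berry ((array([ 611.4, -203.8]), np.float64(0.1)), 250)
top cocoa ((array([ 521.1, -198.9]), np.float64(0.17)), 324)
100mm px at tube 42.7
100mm px at tube 44.1
100mm px at tube 44.6
top tube crop origin [238 150] tamper crop origin [157 199]
```

View pics/tube1.png

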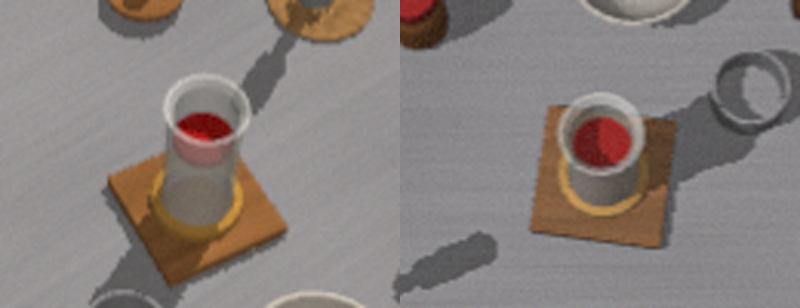

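View pics/tamp1.png

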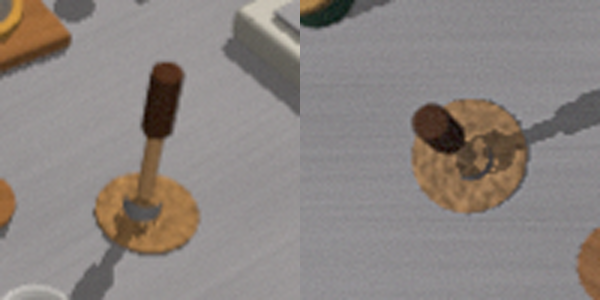

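```bash
cat > c.py <<'E'
from h import *
s=ctrl.capture("scene");t=ctrl.capture("top");k=130/400
def p(c,o,u,sc,z): return at(c,np.array(o)+np.array(u)*sc,z)[:2].round(1)
print("rim",p(s,(306,240),(207,107),k,130),p(t,(238,150),(202,133),k,130))
print("base",p(s,(306,240),(197.5,204),k,12),p(t,(238,150),(203.7,176.7),k,12))
print("griptop",p(s,(361,169),(168,68),1/3,169),p(t,(157,199),(132,115),1/3,169))
print("coaster",p(s,(361,169),(148,212),1/3,4),p(t,(157,199),(171,155),1/3,4))
for q in("lid_knob","tube","tamper_grip"):
  for c in(s,t): print(q,[(round(x["score"],2),at(c,x["point"],Z[q])[:2].round(1)) for x in ctrl.landmark_of(q,c)[:3]])
for c,n in((s,'s'),(t,'t')):
    h=cv2.cvtColor(c["img"],cv2.COLOR_RGB2HSV)
    for k2,(x,y) in dict(butter=(600,-314),cocoa=(520,-199),lid=(439,159)).items():
        q=proj(c,[x,y,27]).astype(int);print(n,k2,h[q[1]-1:q[1]+2,q[0]-1:q[0]+2].reshape(-1,3).mean(0).round(),h[q[1]-18:q[1]-16,q[0]].tolist())
    save(c,"bb"+n)
im=[]
for c in(s,t):
  for X in((555,-255,3),(439,159,15)):
    q=proj(c,X).astype(int);r=60 if X[0]>500 else 30
    im.append(cv2.resize(c["img"][q[1]-r:q[1]+r,q[0]-r:q[0]+r,::-1],(360,360) if r==60 else (240,240),interpolation=cv2.INTER_CUBIC))
    print(q-r)
a=np.hstack([im[0],im[2]]);b=np.hstack([im[1],im[3]]);b=np.pad(b,((0,0),(0,240),(0,0)));cv2.imwrite("pics/crop2.png",np.vstack([a,b]))
E
python3 c.py
```

```text
rim [627.   64.8] [628.3  63.8]
base [630.8  62.9] [626.5  64. ]
griptop [520.  274.3] [526.6 271.2]
coaster [528.5 274.5] [526.4 273.9]
lid_knob [(0.84, array([433., 151.])), (0.5, array([799.5,  27.6]))]
lid_knob [(0.86, array([436.6, 159.1]))]
tube [(0.74, array([623.9,  68.3])), (0.73, array([ 302.2, -188.2])), (0.57, array([248.7, 301.9]))]
tube [(0.92, array([251.4, 295.6])), (0.9, array([631.2,  70.7])), (0.75, array([ 299.9, -174.2]))]
tamper_grip [(0.61, array([519.3, 274.5]))]
tamper_grip [(0.77, array([520.7, 276.4]))]
s butter [ 20. 129. 215.] [[101, 87, 108], [99, 89, 106]]
s cocoa [ 10. 187.  55.] [[98, 84, 103], [101, 86, 107]]
s lid [ 18. 173. 149.] [[0, 5, 148], [0, 3, 146]]
t butter [ 19. 103. 190.] [[102, 81, 101], [102, 82, 100]]
t cocoa [ 10. 137.  56.] [[103, 74, 104], [100, 78, 102]]
t lid [ 17. 139. 178.] [[140, 6, 136], [140, 5, 141]]
[171 296]
[323 204]
[380 177]
[232 257]
```

View pics/crop2.png

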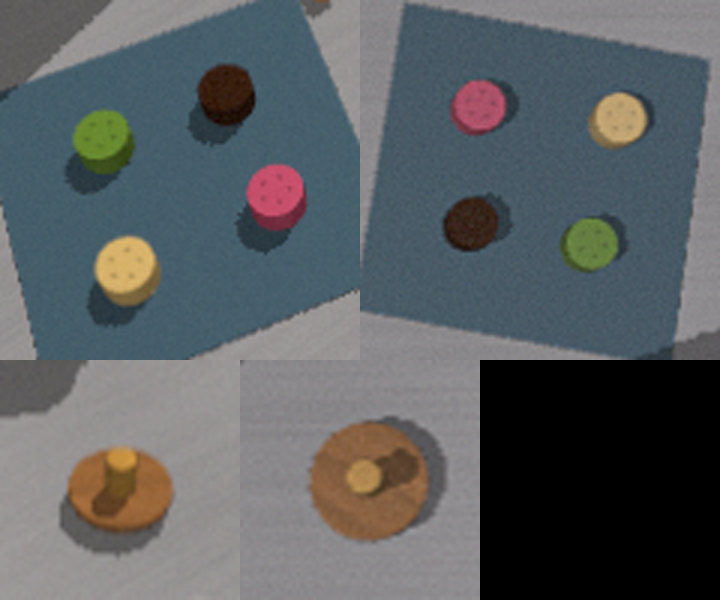

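```bash
cat >> h.py <<'E'
def bis(c,n,x,y):
    h=cv2.cvtColor(c["img"],cv2.COLOR_RGB2HSV)
    m=(((h[...,0]<70)|(h[...,0]>150))&(h[...,1]>50)).astype(np.uint8)*255
    w=np.zeros_like(m);p=proj(c,[x,y,15]);cv2.circle(w,tuple(int(v) for v in p),24,255,-1)
    k,l,st,ce=cv2.connectedComponentsWithStats(cv2.morphologyEx(m&w,cv2.MORPH_CLOSE,np.ones((3,3))))
    if k<2: return None
    i=1+st[1:,4].argmax();X=at(c,ce[i],15)
    return fit(c,l==i,X[0],X[1],[(20,3),(20,27)]),int(st[i,4])
B=dict(butter=(600,-314),pistachio=(506,-288),berry=(611,-205),cocoa=(520,-199))
E
cat > b.py <<'E'
from h import *
for n in("scene","top"):
    c=ctrl.capture(n)
    for k,v in B.items(): print(n,k,bis(c,k,*v))
    u={"scene":(353.5,227.8),"top":(263,286)}[n];print("knob",at(c,u,44)[:2].round(1))
E
python3 b.py
```

```text
scene butter ((array([ 598.9, -315.2]), np.float64(0.06)), 387)
scene pistachio ((array([ 500.3, -287.3]), np.float64(0.05)), 344)
scene berry ((array([ 608.8, -205.6]), np.float64(0.04)), 360)
scene cocoa ((array([ 517.2, -196.1]), np.float64(0.11)), 295)
knob [438.8 156.6]
top butter ((array([ 601.3, -314.5]), np.float64(0.04)), 280)
top pistachio ((array([ 504.4, -286.7]), np.float64(0.06)), 275)
top berry ((array([ 612.2, -205.2]), np.float64(0.05)), 276)
top cocoa ((array([ 520.6, -195.3]), np.float64(0.14)), 237)
knob [439.8 155.6]
```

Request:
send_rows:
  targets:
    - [-0.3,0,0,0,0,0,0.155]
    - [-0.3,0,0,0,0,0,0.155]
    - [-0.3,0.055,-0.023,0,0,0,0]
    - [-0.3,0.055,-0.023,0,0,0,0]
    - [-0.3,0.055,-0.023,0,0,0,0]
    - [-0.3,0.055,-0.023,0,0,0,0]
    - [-0.3,0.055,-0.023,0,0,0,0]
    - [-0.3,0.055,-0.023,0,0,0,0]
    - [-0.3,0.055,-0.023,0,0,0,0]
    - [-0.3,0.055,-0.023,0,0,0,0]
  squeeze: 40

```text
time_s: 3.35
eef_pos: [601.4, -315.7, 231.3]
ee_rot: [0.0, 1.0, -0.001, 0.0]
force: [-0.7, -0.4, -0.7]
grip_width: 0.655
grip_force: 0.0
```

Request:
send_rows:
  targets:
    - [-0.3,-0.001,0,0.05,0,0,0]
    - [-0.3,0,0,0.05,0,0,0]
    - [-0.3,0,0,0.05,0,0,0]
    - [-0.3,0,0,0.04,0,0,0]
    - [-0.3,0,0,0.019,0,0,0]
    - [-0.3,0,0,0.01,0,0,0]
    - [-0.3,0,0,0,0,0,0]
    - [0.6,0,0,0,0,0,0]
    - [0.6,0,0,0,0,0,0]
    - [0.6,0,0,0,0,0,0]
  squeeze: 40

```text
time_s: 4.6
eef_pos: [599.6, -317.3, 14.1]
ee_rot: [0.001, 1.0, -0.001, 0.001]
force: [-0.3, 0.6, 6.5]
grip_width: 0.446
grip_force: 40.6
```

```bash
cat > d.py <<'E'
import sys
from h import *
s=ctrl.sense();print({k:np.round(s[k],3).tolist() for k in("time_s","eef_pos","force","grip_width","grip_force","joints")})
X=s["eef_pos"];im=[]
off=float(sys.argv[2]) if len(sys.argv)>2 else 0
for n in("scene","top"):
    c=ctrl.capture(n);q=proj(c,[X[0],X[1],X[2]+off]).astype(int);q=np.clip(q,[50,50],[590,430]);print(n,q-50)
    im.append(cv2.resize(c["img"][q[1]-50:q[1]+50,q[0]-50:q[0]+50,::-1],(400,400),interpolation=cv2.INTER_CUBIC))
cv2.imwrite(f"pics/{sys.argv[1]}.png",np.hstack(im))
E
python3 d.py g1
```

```text
{'time_s': 4.6, 'eef_pos': [599.565, -317.297, 14.147], 'force': [-0.287, 0.562, 6.52], 'grip_width': 0.446, 'grip_force': 40.567, 'joints': [-0.659, 0.861, 1.19, 0.0, 1.088, 0.913]}
scene [162 336]
top [416 167]
```

View pics/g1.png

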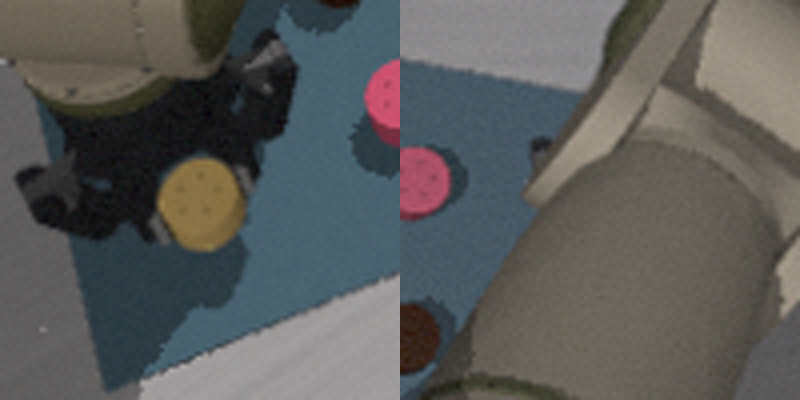

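Request:
send_rows:
  targets:
    - [0.6,0,0,-0.01,0,0,0]
    - [0.6,0,0,-0.03,0,0,0]
    - [0.6,0,0,-0.05,0,0,0]
    - [0.6,0,0,-0.05,0,0,0]
    - [0.6,0,0,-0.05,0,0,0]
    - [0.6,0,0,-0.03,0,0,0]
    - [0.6,0.003,-0.047,0,0,0,0]
    - [0.6,0.003,-0.047,0,0,0,0]
    - [0.6,0.004,-0.048,0,0,0,0]
    - [0.6,0.004,-0.048,0,0,0,0]

```text
time_s: 5.95
eef_pos: [612.8, -125.1, 233.1]
ee_rot: [0.0, 1.0, -0.001, 0.0]
force: [0.3, -0.1, -0.5]
grip_width: 0.448
grip_force: 40.3
```

Request:
send_rows:
  targets:
    - [0.6,0.003,-0.047,0,0,0,0]
    - [0.6,0.003,-0.047,0,0,0,0]
    - [0.6,0.004,-0.048,0,0,0,0]
    - [0.6,0.004,-0.048,0,0,0,0]
    - [0.6,0,0,0,0,0,0]
    - [0.6,0,0,0,0,0,0]
    - [0.6,0,0,0,0,0,0]
    - [0.6,0,0,0,0,0,0]
    - [0.6,0,0,0,0,0,0]
    - [0.6,0,0,0,0,0,0]

```text
time_s: 7.2
eef_pos: [627.2, 63.1, 232.3]
ee_rot: [-0.0, 1.0, -0.001, 0.0]
force: [-0.2, -0.9, 0.3]
grip_width: 0.444
grip_force: 40.3
```

```bash
python3 d.py g2 -40
```

```text
{'time_s': 7.2, 'eef_pos': [627.233, 63.063, 232.305], 'force': [-0.226, -0.875, 0.295], 'grip_width': 0.444, 'grip_force': 40.271, 'joints': [-0.085, 0.551, 1.143, 0.0, 1.448, 1.487]}
scene [324 206]
top [253 135]
```

View pics/g2.png

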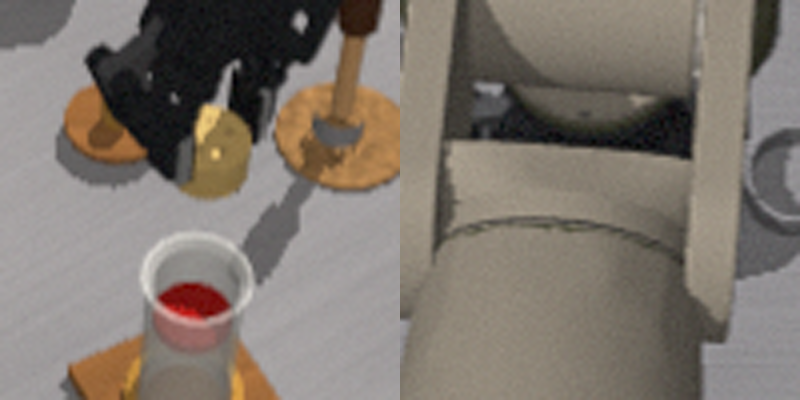

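```bash
cat > e.py <<'E'
from h import *
X=ctrl.sense()["eef_pos"];c=ctrl.capture("scene")
h=cv2.cvtColor(c["img"],cv2.COLOR_RGB2HSV)
m=((h[...,0]>14)&(h[...,0]<35)&(h[...,1]>80)&(h[...,2]>110)).astype(np.uint8)
m[:, :366]=0;m[:,390:]=0;m[:228]=0;m[258:]=0
ys,xs=np.nonzero(m);print("mask x",xs.min(),xs.max(),"y",ys.min(),ys.max(),m.sum())
for d in(-14,-11,-8):
    P=cyl(c,X[0],X[1],[(20,X[2]+d),(20,X[2]+d+24)]).reshape(-1,2);print(d,P.min(0).round(1),P.max(0).round(1))
P=cyl(c,X[0],X[1],[(20,X[2]-11),(20,X[2]+13)])
im=c["img"][:,:,::-1].copy();im=cv2.resize(im[215:265,350:410],(720,600),interpolation=cv2.INTER_CUBIC)
cv2.polylines(im,[((P-[350,215])*12+6).astype(np.int32)],True,(0,0,255),1)
cv2.imwrite("pics/g3.png",im)
E
python3 e.py
```

```text
mask x 369 386 y 232 255 275
-14 [365.4 232.8] [387.1 256.9]
-11 [365.5 231.8] [387.3 255.9]
-8 [365.5 230.8] [387.4 254.9]
```

View pics/g3.png

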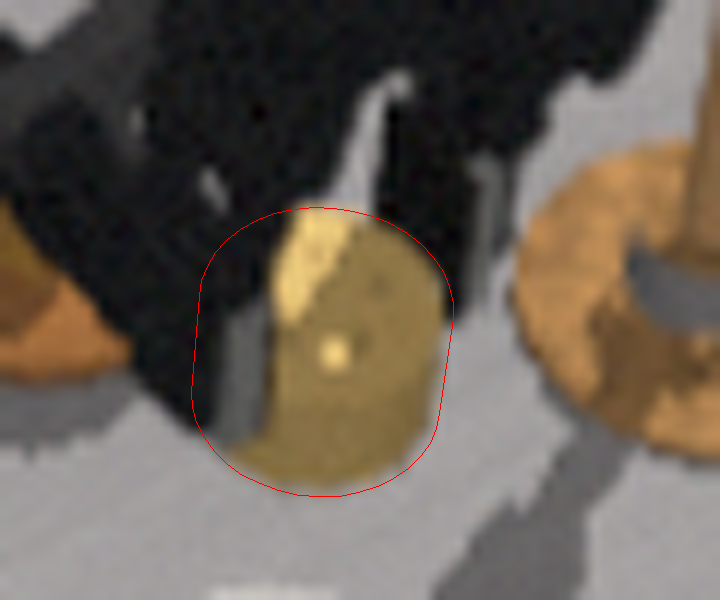

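Request:
send_rows:
  targets:
    - [0.6,0.001,-0.002,0.02,0,0,0]
    - [0.6,0,0,0.03,0,0,0]
    - [0.6,0,0,0.02,0,0,0]
    - [0.6,0,0,0.01,0,0,0]
    - [0.6,0,0,0.005,0,0,0]
    - [0.6,0,0,0.005,0,0,0]
    - [0.6,0,0,0.005,0,0,0]
    - [0.6,0,0,0,0,0,0]
    - [0.6,0,0,0,0,0,0]
    - [0.6,0,0,0,0,0,0]

```text
time_s: 8.6
eef_pos: [628.3, 65.3, 137.5]
ee_rot: [0.0, 1.0, -0.001, 0.0]
force: [0.0, -0.8, 0.4]
grip_width: 0.442
grip_force: 40.3
```

Request:
send_rows:
  targets:
    - [0.6,0,0,0.001,0,0,0]
    - [0.6,0,0,0.001,0,0,0]
    - [0.6,0,0,0.001,0,0,0]
    - [0.6,0,0,0,0,0,0]
    - [0.6,0,0,0,0,0,0]
    - [0.05,0,0,0,0,0,0]
    - [0.0,0,0,0,0,0,0]
    - [-0.1,0,0,0,0,0,0]
    - [-0.2,0,0,0,0,0,0]
    - [-0.3,0,0,0,0,0,0]

```text
time_s: 9.85
eef_pos: [628.2, 65.3, 134.3]
ee_rot: [-0.0, 1.0, -0.001, -0.0]
force: [-0.7, 0.2, -0.0]
grip_width: 0.651
grip_force: 0.0
```

Request:
send_rows:
  targets:
    - [-0.3,0,0,-0.02,0,0,0]
    - [-0.3,0,0,-0.05,0,0,0]
    - [-0.3,0,0,-0.055,0,0,0]
    - [-0.3,-0.02,-0.04,0,0,0,0]
    - [-0.3,-0.02,-0.045,0,0,0,0]
    - [-0.3,-0.02,-0.045,0,0,0,0]
    - [-0.3,-0.02,-0.045,0,0,0,0]
    - [-0.02,-0.02,-0.035,0,0,0,0]
    - [-0.02,-0.006,0,0,0,0,0]
    - [-0.02,0,0,0,0,0,0]

```text
time_s: 11.1
eef_pos: [522.6, 274.9, 259.4]
ee_rot: [0.0, 1.0, -0.001, 0.0]
force: [-0.3, -0.0, 0.2]
grip_width: 0.512
grip_force: 0.0
```

```bash
cat > v.py <<'E'
import sys
from h import *
s=ctrl.sense();print({k:np.round(s[k],3).tolist() for k in("time_s","eef_pos","force","grip_width","grip_force")})
im=[]
for n,X in(("scene",[628,65,70]),("scene",[524,274,70]),("top",[628,65,70])):
    c=ctrl.capture(n);q=proj(c,X).astype(int);print(n,q-[33,50])
    im.append(cv2.resize(c["img"][q[1]-50:q[1]+50,q[0]-33:q[0]+33,::-1],(264,400),interpolation=cv2.INTER_CUBIC))
cv2.imwrite(f"pics/{sys.argv[1]}.png",np.hstack(im))
E
python3 v.py v1
```

```text
{'time_s': 11.1, 'eef_pos': [522.55, 274.887, 259.447], 'force': [-0.272, -0.044, 0.228], 'grip_width': 0.512, 'grip_force': 0.0}
scene [338 240]
scene [379 171]
top [270 150]
```

View pics/v1.png

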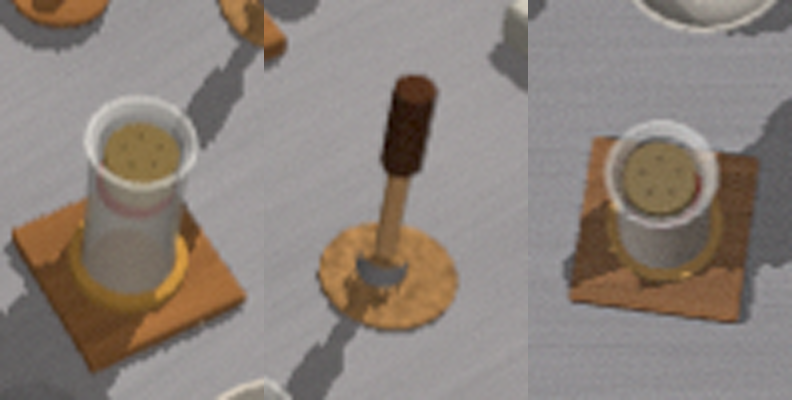

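Request:
send_rows:
  targets:
    - [-0.4,0,0,0,0,0,0]
    - [-0.4,0,0,0.03,0,0,0]
    - [-0.4,0,0,0.04,0,0,0]
    - [-0.4,0,0,0.04,0,0,0]
    - [-0.4,0,0,0.02,0,0,0]
    - [-0.4,0,0,0.011,0,0,0]
    - [-0.4,0,0,0,0,0,0]
    - [0.9,0,0,0,0,0,0]
    - [0.9,0,0,0,0,0,0]
    - [0.9,0,0,0,0,0,0]
  squeeze: 80

```text
time_s: 12.5
eef_pos: [523.0, 275.1, 119.4]
ee_rot: [0.0, 1.0, -0.001, 0.001]
force: [0.3, -2.4, 6.3]
grip_width: 0.287
grip_force: 78.3
```

Request:
send_rows:
  targets:
    - [0.9,0,0,0,0,0,0]
    - [0.9,0,0,-0.01,0,0,0]
    - [0.9,0,0,-0.03,0,0,0]
    - [0.9,0,0,-0.05,0,0,0]
    - [0.9,0,0,-0.05,0,0,0]
    - [0.9,0,0,-0.02,0,0,0]
    - [0.9,0.026,0.052,0,0,0,0]
    - [0.9,0.026,0.052,0,0,0,0]
    - [0.9,0.027,0.053,0,0,0,0]
    - [0.9,0.027,0.053,0,0,0,0]

```text
time_s: 13.75
eef_pos: [628.6, 63.8, 278.5]
ee_rot: [-0.0, 1.0, -0.0, -0.0]
force: [1.0, 0.6, -1.5]
grip_width: 0.285
grip_force: 78.9
```

```bash
python3 d.py t1 -80
```

```text
{'time_s': 13.75, 'eef_pos': [628.639, 63.786, 278.548], 'force': [1.015, 0.64, -1.549], 'grip_width': 0.285, 'grip_force': 78.87, 'joints': [-0.084, 0.536, 1.049, 0.001, 1.557, 1.487]}
scene [325 205]
top [253 133]
```

View pics/t1.png

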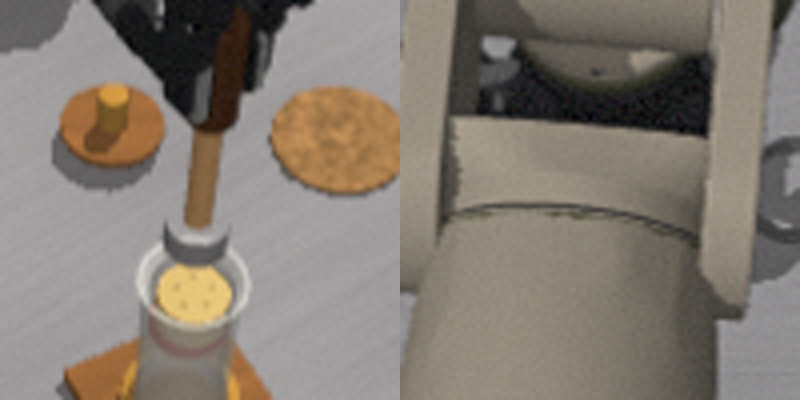

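Request:
send_rows:
  targets:
    - [0.9,0,-0.001,0.02,0,0,0]
    - [0.9,0,0,0.03,0,0,0]
    - [0.9,0,0,0.01,0,0,0]
    - [0.9,0,0,0.01,0,0,0]
    - [0.9,0,0,0.01,0,0,0]
    - [0.9,0,0,0.01,0,0,0]
    - [0.9,0,0,0.01,0,0,0]
    - [0.9,0,0,0.01,0,0,0]
    - [0.9,0,0,0.005,0,0,0]
    - [0.9,0,0,0,0,0,0]

```text
time_s: 15.1
eef_pos: [628.5, 66.4, 164.0]
ee_rot: [-0.0, 1.0, -0.001, 0.001]
force: [0.8, -0.9, 1.8]
grip_width: 0.286
grip_force: 80.1
```

Request:
send_rows:
  targets:
    - [0.9,0,0,0.004,0,0,0]
    - [0.9,0,0,0.004,0,0,0]
    - [0.9,0,0,0.003,0,0,0]
    - [0.9,0,0,0.002,0,0,0]
    - [0.9,0,0,0,0,0,0]
    - [0.9,0,0,0,0,0,0]
    - [0.9,0,0,0,0,0,0]
    - [0.9,0,0,0,0,0,0]
    - [0.9,0,0,0,0,0,0]
    - [0.9,0,0,0,0,0,0]

```text
time_s: 16.35
eef_pos: [630.2, 66.4, 157.0]
ee_rot: [0.0, 1.0, -0.0, 0.005]
force: [-5.7, 0.3, 34.8]
grip_width: 0.283
grip_force: 83.3
```

Request:
send_rows:
  targets:
    - [0.9,0,0,-0.02,0,0,0]
    - [0.9,0,0,-0.05,0,0,0]
    - [0.9,0,0,-0.05,0,0,0]
    - [0.9,0,0,-0.01,0,0,0]
    - [0.9,-0.025,-0.052,0,0,0,0]
    - [0.9,-0.026,-0.052,0,0,0,0]
    - [0.9,-0.026,-0.053,0,0,0,0]
    - [0.9,-0.026,-0.052,0,0,0,0]
    - [0.9,0,0,0,0,0,0]
    - [0.9,0,0,0.04,0,0,0]

```text
time_s: 17.6
eef_pos: [526.0, 275.7, 240.8]
ee_rot: [-0.0, 1.0, -0.0, 0.002]
force: [0.1, -1.7, -3.3]
grip_width: 0.286
grip_force: 79.8
```

Request:
send_rows:
  targets:
    - [0.9,0,0,0.05,0,0,0]
    - [0.9,0,0,0.04,0,0,0]
    - [0.9,0,0,0.02,0,0,0]
    - [0.9,0,0,0.008,0,0,0]
    - [0.9,0,0,0.002,0,0,0]
    - [0.9,0,0,0.002,0,0,0]
    - [0.9,0,0,0,0,0,0]
    - [0.9,0,0,0,0,0,0]
    - [0.9,0,0,0,0,0,0]
    - [0.9,0,0,0,0,0,0]

```text
time_s: 18.85
eef_pos: [526.0, 275.4, 119.4]
ee_rot: [-0.0, 1.0, -0.001, 0.001]
force: [-1.2, -1.3, 6.3]
grip_width: 0.289
grip_force: 80.5
```

Request:
send_rows:
  targets:
    - [0.3,0,0,0,0,0,0]
    - [0,0,0,0,0,0,0]
    - [-0.4,0,0,0,0,0,0]
    - [-0.4,0,0,0,0,0,0]
    - [-0.4,0,0,-0.03,0,0,0]
    - [-0.4,0,0,-0.05,0,0,0]
    - [-0.4,0,0,-0.05,0,0,0]
    - [-0.4,-0.002,0.051,-0.012,0,0,0]
    - [-0.4,-0.002,0.051,0,0,0,0]
    - [-0.3,-0.002,0.051,0,0,0,0]
  squeeze: 40

```text
time_s: 20.1
eef_pos: [519.0, 121.0, 260.5]
ee_rot: [-0.0, 1.0, -0.0, 0.0]
force: [1.1, -0.9, 0.3]
grip_width: 0.651
grip_force: 0.0
```

```bash
cat > f.py <<'E'
from h import *
s=ctrl.sense();print(s["time_s"],np.round(s["eef_pos"],1))
for n in("scene","top"):
    c=ctrl.capture(n)
    for k,v in B.items():
        if k!='butter': print(n,k,bis(c,k,*v))
    for q in("tamper_grip","lid_knob"): print(q,[(round(x["score"],2),at(c,x["point"],Z[q])[:2].round(1)) for x in ctrl.landmark_of(q,c)[:2]])
E
python3 f.py; python3 v.py v2
```

```text
20.1 [519.  121.  260.5]
scene pistachio ((array([ 500.1, -287.6]), np.float64(0.05)), 346)
scene berry ((array([ 608.8, -205.6]), np.float64(0.04)), 360)
scene cocoa ((array([ 517.6, -195.6]), np.float64(0.13)), 293)
tamper_grip [(0.6, array([521.4, 276.4]))]
lid_knob []
top pistachio ((array([ 503.3, -286.1]), np.float64(0.06)), 271)
top berry ((array([ 612.2, -204.5]), np.float64(0.04)), 273)
top cocoa ((array([ 520.6, -196. ]), np.float64(0.15)), 233)
tamper_grip [(0.73, array([658.2, -35.2])), (0.54, array([519.1, 283. ]))]
lid_knob []
{'time_s': 20.4, 'eef_pos': [519.288, 123.234, 260.281], 'force': [0.431, -0.543, 0.239], 'grip_width': 0.65, 'grip_force': 0.0}
scene [338 240]
scene [379 171]
top [270 150]
```

View pics/v2.png

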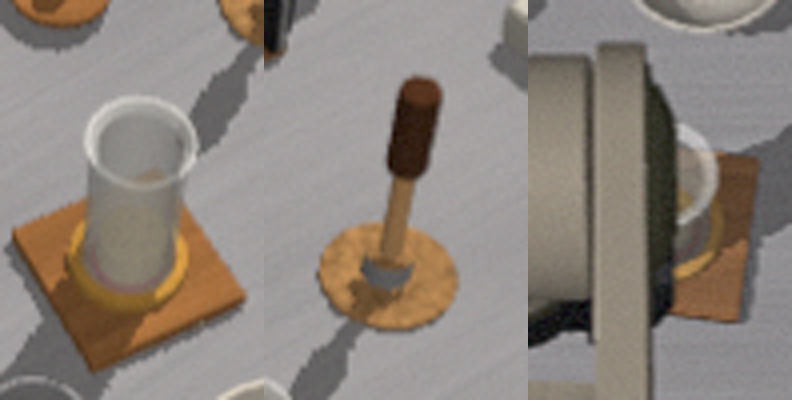

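Request:
send_rows:
  targets:
    - [-0.3,-0.002,0.051,0,0,0,0]
    - [-0.3,-0.002,0.051,0,0,0,0]
    - [-0.3,-0.002,0.051,0,0,0,0]
    - [-0.3,-0.002,0.051,0,0,0,0]
    - [-0.3,-0.002,0.051,0,0,0,0]
    - [-0.3,-0.002,0.052,0,0,0,0]
    - [-0.3,-0.002,0.052,0,0,0,0]
    - [-0.3,-0.003,0.052,0,0,0,0]
    - [-0.3,0,0,0.03,0,0,0]
    - [-0.3,0,0,0.05,0,0,0]

```text
time_s: 21.8
eef_pos: [502.6, -289.1, 180.2]
ee_rot: [0.001, 1.0, -0.001, 0.001]
force: [0.2, 0.1, -1.5]
grip_width: 0.651
grip_force: 0.0
```

Request:
send_rows:
  targets:
    - [-0.3,0,0,0.055,0,0,0]
    - [-0.3,0,0,0.055,0,0,0]
    - [-0.3,0,0,0.03,0,0,0]
    - [-0.3,0,0,0.015,0,0,0]
    - [-0.3,0,0,0.006,0,0,0]
    - [-0.3,0,0,0,0,0,0]
    - [0.6,0,0,0,0,0,0]
    - [0.6,0,0,0,0,0,0]
    - [0.6,0,0,0,0,0,0]
    - [0.6,0,0,0,0,0,0]

```text
time_s: 23.05
eef_pos: [502.4, -289.0, 20.8]
ee_rot: [0.001, 1.0, -0.001, 0.001]
force: [-0.5, 0.3, 5.2]
grip_width: 0.44
grip_force: 39.4
```

Request:
send_rows:
  targets:
    - [0.6,0,0,-0.01,0,0,0]
    - [0.6,0,0,-0.03,0,0,0]
    - [0.6,0,0,-0.05,0,0,0]
    - [0.6,0,0,-0.05,0,0,0]
    - [0.6,0,0,-0.05,0,0,0]
    - [0.6,0,0,-0.02,0,0,0]
    - [0.6,0.018,-0.05,0,0,0,0]
    - [0.6,0.018,-0.05,0,0,0,0]
    - [0.6,0.018,-0.051,0,0,0,0]
    - [0.6,0.018,-0.051,0,0,0,0]

```text
time_s: 24.3
eef_pos: [574.4, -85.0, 230.4]
ee_rot: [0.0, 1.0, -0.001, 0.001]
force: [0.3, -0.0, -0.2]
grip_width: 0.438
grip_force: 40.2
```

Request:
send_rows:
  targets:
    - [0.6,0.018,-0.05,0,0,0,0]
    - [0.6,0.018,-0.051,0,0,0,0]
    - [0.6,0.018,-0.051,0,0,0,0]
    - [0.6,0,0,0,0,0,0]
    - [0.6,0,0,0.03,0,0,0]
    - [0.6,0,0,0.03,0,0,0]
    - [0.6,0,0,0.01,0,0,0]
    - [0.6,0,0,0,0,0,0]
    - [0.6,0,0,0,0,0,0]
    - [0.6,0,0,0,0,0,0]

```text
time_s: 25.55
eef_pos: [628.6, 65.2, 160.4]
ee_rot: [0.0, 1.0, -0.001, 0.001]
force: [0.2, -0.4, -0.3]
grip_width: 0.437
grip_force: 40.2
```

```bash
cat > e.py <<'E'
import sys
from h import *
# in-hand biscuit check: lower rim vs predicted hull in scene view
d=float(sys.argv[2]); s=ctrl.sense();X=s["eef_pos"];c=ctrl.capture("scene")
print(np.round(X,1),s["grip_width"],s["grip_force"])
h=cv2.cvtColor(c["img"],cv2.COLOR_RGB2HSV).astype(int);H=h[...,0]
lo,hi,v=dict(pistachio=(36,65,40),berry=(155,179,60),cocoa=(0,18,0))[sys.argv[1]]
m=(H>=lo)&(H<=hi)&(h[...,1]>90)&(h[...,2]>v)
P=cyl(c,X[0],X[1],[(20,X[2]+d),(20,X[2]+d+24)]).reshape(-1,2)
w=np.zeros(m.shape,np.uint8);cv2.fillConvexPoly(w,P.astype(np.int32),1);w=cv2.dilate(w,np.ones((9,9)))
ys,xs=np.nonzero(m&(w>0));print("mask",xs.min(),ys.min(),xs.max(),ys.max(),len(xs));print("pred",P.min(0).round(1),P.max(0).round(1))
E
python3 e.py pistachio -17.8
```

```text
[628.6  65.2 160.4] 0.43657363123789955 40.23408830165863
mask 366 257 383 278 246
pred [364.6 256.9] [385.  279.6]
```

Request:
send_rows:
  targets:
    - [0.6,0,0,0.01,0,0,0]
    - [0.6,0,0,0.008,0,0,0]
    - [0.6,0,0,0.004,0,0,0]
    - [0.6,0,0,0.002,0,0,0]
    - [0.6,0,0,0,0,0,0]
    - [0.05,0,0,0,0,0,0]
    - [0.0,0,0,0,0,0,0]
    - [-0.1,0,0,0,0,0,0]
    - [-0.2,0,0,0,0,0,0]
    - [-0.3,0,0,0,0,0,0]

```text
time_s: 26.85
eef_pos: [628.2, 65.2, 135.3]
ee_rot: [-0.0, 1.0, -0.001, 0.0]
force: [-0.5, 0.3, 0.9]
grip_width: 0.654
grip_force: 0.0
```

Request:
send_rows:
  targets:
    - [-0.3,0,0,-0.024,0,0,0]
    - [-0.3,0,0,-0.05,0,0,0]
    - [-0.3,0,0,-0.05,0,0,0]
    - [-0.4,-0.02,-0.042,0,0,0,0]
    - [-0.4,-0.02,-0.042,0,0,0,0]
    - [-0.4,-0.02,-0.042,0,0,0,0]
    - [-0.4,-0.021,-0.042,0,0,0,0]
    - [-0.4,-0.021,-0.042,0,0,0,0]
    - [-0.4,0,0,0,0,0,0]
    - [-0.4,0,0,0,0,0,0]

```text
time_s: 28.1
eef_pos: [526.8, 274.9, 259.3]
ee_rot: [0.0, 1.0, -0.001, 0.0]
force: [0.4, 0.4, -0.4]
grip_width: 0.704
grip_force: 0.0
```

```bash
python3 v.py v3
```

```text
{'time_s': 28.1, 'eef_pos': [526.764, 274.883, 259.271], 'force': [0.351, 0.415, -0.351], 'grip_width': 0.704, 'grip_force': 0.0}
scene [338 240]
scene [379 171]
top [270 150]
```

View pics/v3.png

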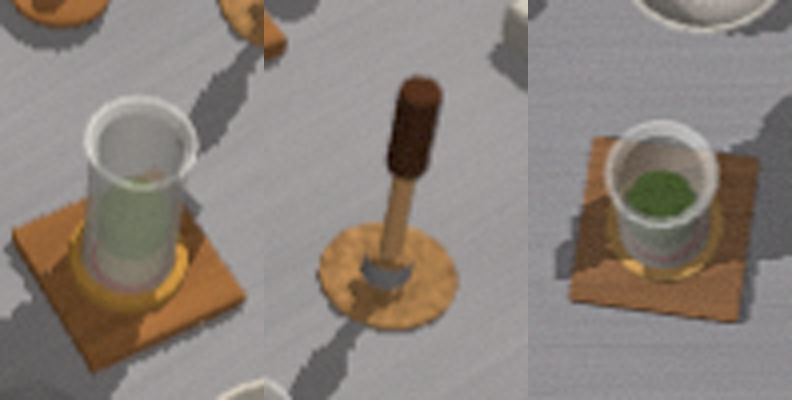

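Request:
send_rows:
  targets:
    - [-0.4,-0.001,0,0.03,0,0,0]
    - [-0.4,0,0,0.04,0,0,0]
    - [-0.4,0,0,0.04,0,0,0]
    - [-0.4,0,0,0.02,0,0,0]
    - [-0.4,0,0,0.011,0,0,0]
    - [-0.4,0,0,0,0,0,0]
    - [0.9,0,0,0,0,0,0]
    - [0.9,0,0,0,0,0,0]
    - [0.9,0,0,0,0,0,0]
    - [0.9,0,0,0,0,0,0]
  squeeze: 80

```text
time_s: 29.5
eef_pos: [526.0, 275.3, 119.4]
ee_rot: [0.0, 1.0, -0.001, 0.001]
force: [0.2, -1.6, 5.4]
grip_width: 0.284
grip_force: 78.5
```

Request:
send_rows:
  targets:
    - [0.9,0,0,-0.01,0,0,0]
    - [0.9,0,0,-0.03,0,0,0]
    - [0.9,0,0,-0.05,0,0,0]
    - [0.9,0,0,-0.05,0,0,0]
    - [0.9,0,0,-0.02,0,0,0]
    - [0.9,0.025,0.052,0,0,0,0]
    - [0.9,0.025,0.052,0,0,0,0]
    - [0.9,0.026,0.053,0,0,0,0]
    - [0.9,0.026,0.053,0,0,0,0]
    - [0.9,0,0,0,0,0,0]

```text
time_s: 30.75
eef_pos: [628.1, 61.5, 277.5]
ee_rot: [0.0, 1.0, -0.003, -0.001]
force: [-0.6, -0.1, -3.1]
grip_width: 0.28
grip_force: 79.5
```

Request:
send_rows:
  targets:
    - [0.9,0,0,0.01,0,0,0]
    - [0.9,0,0,0.02,0,0,0]
    - [0.9,0,0,0.02,0,0,0]
    - [0.9,0,0,0.02,0,0,0]
    - [0.9,0,0,0.01,0,0,0]
    - [0.9,0,0,0.01,0,0,0]
    - [0.9,0,0,0.005,0,0,0]
    - [0.9,0,0,0.005,0,0,0]
    - [0.9,0,0,0.003,0,0,0]
    - [0.9,0,0,0,0,0,0]

```text
time_s: 32.0
eef_pos: [628.8, 65.4, 181.1]
ee_rot: [0.0, 1.0, -0.001, 0.004]
force: [-5.6, 0.2, 25.8]
grip_width: 0.289
grip_force: 82.6
```

Request:
send_rows:
  targets:
    - [0.9,0,0,0,0,0,0]
    - [0.9,0,0,0,0,0,0]
    - [0.9,0,0,0,0,0,0]
    - [0.9,0,0,0,0,0,0]
    - [0.9,0,0,-0.02,0,0,0]
    - [0.9,0,0,-0.04,0,0,0]
    - [0.9,0,0,-0.04,0,0,0]
    - [0.9,0,0,-0.003,0,0,0]
    - [0.9,0,0,0,0,0,0]
    - [0.9,0,0,0,0,0,0]

```text
time_s: 33.25
eef_pos: [626.8, 65.2, 276.5]
ee_rot: [-0.0, 1.0, -0.001, -0.001]
force: [-0.2, -0.2, -2.4]
grip_width: 0.287
grip_force: 79.5
```

Request:
send_rows:
  targets:
    - [0.9,-0.025,-0.052,0,0,0,0]
    - [0.9,-0.025,-0.052,0,0,0,0]
    - [0.9,-0.026,-0.053,0,0,0,0]
    - [0.9,-0.026,-0.053,0,0,0,0]
    - [0.9,0,0,0,0,0,0]
    - [0.9,0,0,0.04,0,0,0]
    - [0.9,0,0,0.05,0,0,0]
    - [0.9,0,0,0.04,0,0,0]
    - [0.9,0,0,0.02,0,0,0]
    - [0.9,0,0,0.004,0,0,0]

```text
time_s: 34.5
eef_pos: [525.0, 274.4, 122.4]
ee_rot: [0.001, 1.0, -0.001, -0.002]
force: [-0.2, -0.7, -2.7]
grip_width: 0.288
grip_force: 79.8
```

Request:
send_rows:
  targets:
    - [0.9,0,0,0.003,0,0,0]
    - [0.9,0,0,0.002,0,0,0]
    - [0.9,0,0,0,0,0,0]
    - [0.9,0,0,0,0,0,0]
    - [0.3,0,0,0,0,0,0]
    - [0,0,0,0,0,0,0]
    - [-0.4,0,0,0,0,0,0]
    - [-0.4,0,0,0,0,0,0]
    - [-0.4,0,0,0,0,0,0]
    - [-0.4,0,0,0,0,0,0]

```text
time_s: 35.75
eef_pos: [525.5, 275.4, 119.3]
ee_rot: [0.0, 1.0, -0.001, -0.0]
force: [-0.3, 0.2, 0.4]
grip_width: 0.703
grip_force: 0.0
```

Request:
send_rows:
  targets:
    - [-0.4,0,0,-0.03,0,0,0]
    - [-0.4,0,0,-0.05,0,0,0]
    - [-0.4,0,0,-0.05,0,0,0]
    - [-0.4,0,0,-0.01,0,0,0]
    - [-0.3,0.01,0.054,0,0,0,0]
    - [-0.3,0.01,0.054,0,0,0,0]
    - [-0.3,0.01,0.054,0,0,0,0]
    - [-0.3,0.01,0.054,0,0,0,0]
    - [-0.3,0.01,0.054,0,0,0,0]
    - [-0.3,0,0,0,0,0,0]
  squeeze: 40

```text
time_s: 37.0
eef_pos: [575.2, 2.1, 257.9]
ee_rot: [0.0, 1.0, -0.003, -0.001]
force: [-0.5, 1.2, -0.2]
grip_width: 0.648
grip_force: 0.0
```

```bash
python3 f.py
```

```text
37.0 [575.2   2.1 257.9]
scene pistachio None
scene berry ((array([ 608.8, -205.6]), np.float64(0.04)), 359)
scene cocoa ((array([ 517.2, -196.2]), np.float64(0.11)), 294)
tamper_grip [(0.92, array([520.4, 277.9])), (0.67, array([599.3, 182.6]))]
lid_knob [(0.67, array([436.5, 154.8]))]
top pistachio None
top berry ((array([ 612.2, -204.5]), np.float64(0.05)), 275)
top cocoa ((array([ 520.3, -195.2]), np.float64(0.15)), 234)
tamper_grip [(0.55, array([522.6, 276.9]))]
lid_knob [(0.85, array([435.3, 154.6]))]
```

Request:
send_rows:
  targets:
    - [-0.3,0.009,0.053,0,0,0,0]
    - [-0.3,0.009,0.053,0,0,0,0]
    - [-0.3,0.009,0.053,0,0,0,0]
    - [-0.3,0.009,0.052,0,0,0,0]
    - [-0.3,0,0,0.03,0,0,0]
    - [-0.3,0,0,0.05,0,0,0]
    - [-0.3,0,0,0.055,0,0,0]
    - [-0.3,0,0,0.054,0,0,0]
    - [-0.3,0,0,0.03,0,0,0]
    - [-0.3,0,0,0.015,0,0,0]

```text
time_s: 38.55
eef_pos: [610.6, -204.6, 23.7]
ee_rot: [-0.001, 1.0, -0.0, -0.001]
force: [0.7, -0.4, 0.2]
grip_width: 0.647
grip_force: 0.0
```

Request:
send_rows:
  targets:
    - [-0.3,0,0,0.005,0,0,0]
    - [-0.3,0,0,0,0,0,0]
    - [0.6,0,0,0,0,0,0]
    - [0.6,0,0,0,0,0,0]
    - [0.6,0,0,0,0,0,0]
    - [0.6,0,0,0,0,0,0]
    - [0.6,0,0,-0.01,0,0,0]
    - [0.6,0,0,-0.03,0,0,0]
    - [0.6,0,0,-0.05,0,0,0]
    - [0.6,0,0,-0.05,0,0,0]

```text
time_s: 39.8
eef_pos: [610.8, -205.7, 162.7]
ee_rot: [0.0, 1.0, -0.001, 0.0]
force: [1.2, 0.4, -0.4]
grip_width: 0.433
grip_force: 40.1
```

Request:
send_rows:
  targets:
    - [0.6,0,0,-0.04,0,0,0]
    - [0.6,0,0,-0.03,0,0,0]
    - [0.6,0.003,-0.045,0,0,0,0]
    - [0.6,0.003,-0.045,0,0,0,0]
    - [0.6,0.003,-0.045,0,0,0,0]
    - [0.6,0.003,-0.045,0,0,0,0]
    - [0.6,0.003,-0.045,0,0,0,0]
    - [0.6,0.003,-0.046,0,0,0,0]
    - [0.6,0,0,0.03,0,0,0]
    - [0.6,0,0,0.04,0,0,0]

```text
time_s: 41.05
eef_pos: [629.6, 65.9, 161.2]
ee_rot: [0.0, 1.0, -0.0, 0.002]
force: [-0.3, -0.5, -0.5]
grip_width: 0.437
grip_force: 40.2
```

Request:
send_rows:
  targets:
    - [0.6,0,0,0,0,0,0]
    - [0.6,0,0,0,0,0,0]
    - [0.6,0,0,0,0,0,0]
    - [0.6,0,0,0,0,0,0]
    - [0.6,0,0,0,0,0,0]
    - [0.6,0,0,0,0,0,0]
    - [0.6,0,0,0,0,0,0]
    - [0.6,0,0,0,0,0,0]
    - [0.6,0,0,0,0,0,0]
    - [0.6,0,0,0,0,0,0]

```text
time_s: 42.3
eef_pos: [629.2, 65.3, 160.3]
ee_rot: [-0.0, 1.0, -0.001, -0.0]
force: [-0.9, 0.1, -0.1]
grip_width: 0.434
grip_force: 40.2
```

```bash
python3 e.py berry -17.8
```

```text
[629.2  65.3 160.3] 0.4340553060307394 40.22761523723602
mask 366 257 384 278 252
pred [364.8 257.1] [385.2 279.8]
```

Centred as before; release it and fetch the tamper at about (525.5,275.4).

Request:
send_rows:
  targets:
    - [0.6,-0.001,0,0.01,0,0,0]
    - [0.6,0,0,0.008,0,0,0]
    - [0.6,0,0,0.004,0,0,0]
    - [0.6,0,0,0.002,0,0,0]
    - [0.6,0,0,0,0,0,0]
    - [0.05,0,0,0,0,0,0]
    - [0.0,0,0,0,0,0,0]
    - [-0.1,0,0,0,0,0,0]
    - [-0.2,0,0,0,0,0,0]
    - [-0.3,0,0,0,0,0,0]

```text
time_s: 43.6
eef_pos: [628.2, 65.3, 136.3]
ee_rot: [-0.0, 1.0, -0.001, -0.0]
force: [0.0, -0.0, -0.5]
grip_width: 0.652
grip_force: 0.0
```

Request:
send_rows:
  targets:
    - [-0.3,0,0,-0.024,0,0,0]
    - [-0.3,0,0,-0.05,0,0,0]
    - [-0.3,0,0,-0.05,0,0,0]
    - [-0.4,-0.02,-0.042,0,0,0,0]
    - [-0.4,-0.02,-0.042,0,0,0,0]
    - [-0.4,-0.02,-0.042,0,0,0,0]
    - [-0.4,-0.021,-0.042,0,0,0,0]
    - [-0.4,-0.021,-0.042,0,0,0,0]
    - [-0.4,0,0,0,0,0,0]
    - [-0.4,0,0,0,0,0,0]

```text
time_s: 44.85
eef_pos: [526.8, 274.9, 260.3]
ee_rot: [0.0, 1.0, -0.001, 0.0]
force: [0.5, -0.2, -0.1]
grip_width: 0.701
grip_force: 0.0
```

```bash
cat > w.py <<'E'
from h import *
# colour content seen in tube along axis + tamper silhouettes
c=ctrl.capture("top");h=cv2.cvtColor(c["img"],cv2.COLOR_RGB2HSV)
for z in(30,42,54,66,78,90,102,114): 
    q=proj(c,[628,65,z]).astype(int);print(z,q,h[q[1],q[0]].tolist())
c=ctrl.capture("scene");h=cv2.cvtColor(c["img"],cv2.COLOR_RGB2HSV)
for z in(30,42,54,66,78,90,102,114): 
    q=proj(c,[628,65,z]).astype(int);print('s',z,q,h[q[1],q[0]].tolist())
q=ctrl.landmark_of("tamper_grip",c)[0];print(q["score"],at(c,q["point"],139).round(1))
E
python3 w.py
```

```text
30 [303 204] [173, 64, 124]
42 [303 203] [171, 134, 116]
54 [303 202] [173, 132, 110]
66 [303 200] [172, 122, 119]
78 [303 199] [171, 132, 116]
90 [303 198] [172, 133, 113]
102 [303 196] [172, 134, 116]
114 [303 195] [172, 130, 116]
s 30 [370 300] [38, 44, 117]
s 42 [371 297] [179, 45, 126]
s 54 [371 294] [179, 41, 125]
s 66 [371 291] [177, 42, 129]
s 78 [372 288] [179, 43, 132]
s 90 [372 285] [175, 82, 149]
s 102 [372 282] [174, 145, 121]
s 114 [373 279] [173, 144, 126]
0.86 [527.5 271.3 139. ]
```

Request:
send_rows:
  targets:
    - [-0.4,-0.001,0,0.03,0,0,0]
    - [-0.4,0,0,0.04,0,0,0]
    - [-0.4,0,0,0.04,0,0,0]
    - [-0.4,0,0,0.02,0,0,0]
    - [-0.4,0,0,0.012,0,0,0]
    - [-0.4,0,0,0,0,0,0]
    - [0.9,0,0,0,0,0,0]
    - [0.9,0,0,0,0,0,0]
    - [0.9,0,0,0,0,0,0]
    - [0.9,0,0,0,0,0,0]
  squeeze: 80

```text
time_s: 46.25
eef_pos: [526.0, 275.3, 119.4]
ee_rot: [0.0, 1.0, -0.001, 0.001]
force: [-0.0, -1.8, 6.4]
grip_width: 0.287
grip_force: 78.6
```

Request:
send_rows:
  targets:
    - [0.9,0,0,-0.01,0,0,0]
    - [0.9,0,0,-0.03,0,0,0]
    - [0.9,0,0,-0.05,0,0,0]
    - [0.9,0,0,-0.05,0,0,0]
    - [0.9,0,0,-0.02,0,0,0]
    - [0.9,0.025,0.052,0,0,0,0]
    - [0.9,0.025,0.052,0,0,0,0]
    - [0.9,0.026,0.053,0,0,0,0]
    - [0.9,0.026,0.053,0,0,0,0]
    - [0.9,0,0,0,0,0,0]

```text
time_s: 47.5
eef_pos: [628.1, 61.5, 277.5]
ee_rot: [0.0, 1.0, -0.003, -0.001]
force: [-0.4, 1.5, -2.9]
grip_width: 0.287
grip_force: 79.5
```

Request:
send_rows:
  targets:
    - [0.9,0,0,0.01,0,0,0]
    - [0.9,0,0,0.02,0,0,0]
    - [0.9,0,0,0.02,0,0,0]
    - [0.9,0,0,0.01,0,0,0]
    - [0.9,0,0,0.01,0,0,0]
    - [0.9,0,0,0.005,0,0,0]
    - [0.9,0,0,0.003,0,0,0]
    - [0.9,0,0,0.001,0,0,0]
    - [0.9,0,0,0,0,0,0]
    - [0.9,0,0,0,0,0,0]

```text
time_s: 48.75
eef_pos: [628.6, 65.7, 205.2]
ee_rot: [0.0, 1.0, -0.0, 0.004]
force: [-3.7, 1.3, 25.7]
grip_width: 0.285
grip_force: 82.4
```

Request:
send_rows:
  targets:
    - [0.9,0,0,0,0,0,0]
    - [0.9,0,0,0,0,0,0]
    - [0.9,0,0,0,0,0,0]
    - [0.9,0,0,0,0,0,0]
    - [0.9,0,0,-0.02,0,0,0]
    - [0.9,0,0,-0.03,0,0,0]
    - [0.9,0,0,-0.029,0,0,0]
    - [0.9,0,0,0,0,0,0]
    - [0.9,0,0,0,0,0,0]
    - [0.9,0,0,0,0,0,0]

```text
time_s: 50.0
eef_pos: [626.9, 65.3, 276.8]
ee_rot: [-0.0, 1.0, -0.001, -0.001]
force: [0.0, 0.7, -2.7]
grip_width: 0.286
grip_force: 79.5
```

Request:
send_rows:
  targets:
    - [0.9,-0.025,-0.052,0,0,0,0]
    - [0.9,-0.025,-0.052,0,0,0,0]
    - [0.9,-0.026,-0.053,0,0,0,0]
    - [0.9,-0.026,-0.053,0,0,0,0]
    - [0.9,0,0,0,0,0,0]
    - [0.9,0,0,0.04,0,0,0]
    - [0.9,0,0,0.05,0,0,0]
    - [0.9,0,0,0.04,0,0,0]
    - [0.9,0,0,0.02,0,0,0]
    - [0.9,0,0,0.004,0,0,0]

```text
time_s: 51.25
eef_pos: [525.1, 274.5, 122.5]
ee_rot: [0.001, 1.0, -0.001, -0.002]
force: [-0.1, 0.1, -3.0]
grip_width: 0.282
grip_force: 79.8
```

Request:
send_rows:
  targets:
    - [0.9,0,0,0.003,0,0,0]
    - [0.9,0,0,0.002,0,0,0]
    - [0.9,0,0,0,0,0,0]
    - [0.9,0,0,0,0,0,0]
    - [0.3,0,0,0,0,0,0]
    - [0,0,0,0,0,0,0]
    - [-0.4,0,0,0,0,0,0]
    - [-0.4,0,0,0,0,0,0]
    - [-0.4,0,0,0,0,0,0]
    - [-0.4,0,0,0,0,0,0]

```text
time_s: 52.5
eef_pos: [525.5, 275.4, 119.3]
ee_rot: [0.0, 1.0, -0.001, -0.0]
force: [-0.9, 0.5, 0.1]
grip_width: 0.699
grip_force: 0.0
```

Request:
send_rows:
  targets:
    - [-0.4,0,0,-0.03,0,0,0]
    - [-0.4,0,0,-0.05,0,0,0]
    - [-0.4,0,0,-0.05,0,0,0]
    - [-0.4,0,0,-0.01,0,0,0]
    - [-0.3,0,0.054,0,0,0,0]
    - [-0.3,0,0.054,0,0,0,0]
    - [-0.3,0,0.054,0,0,0,0]
    - [-0.3,0,0.054,0,0,0,0]
    - [-0.3,0,0.054,0,0,0,0]
    - [-0.3,0,0,0,0,0,0]
  squeeze: 40

```text
time_s: 53.75
eef_pos: [524.9, 2.4, 258.3]
ee_rot: [0.0, 1.0, -0.003, -0.001]
force: [-0.2, 0.8, -0.8]
grip_width: 0.651
grip_force: 0.0
```

```bash
python3 f.py
```

```text
53.75 [524.9   2.4 258.3]
scene pistachio None
scene berry None
scene cocoa ((array([ 517.2, -196.2]), np.float64(0.11)), 294)
tamper_grip [(0.84, array([525.6, 271.4]))]
lid_knob [(0.8, array([432.5, 156.7])), (0.38, array([538.1, 253. ]))]
top pistachio None
top berry None
top cocoa ((array([ 520.5, -195.2]), np.float64(0.15)), 235)
tamper_grip [(0.68, array([527.7, 273.9]))]
lid_knob [(0.97, array([442.5, 158. ]))]
```

Request:
send_rows:
  targets:
    - [-0.3,-0.001,0.051,0,0,0,0]
    - [-0.3,-0.001,0.051,0,0,0,0]
    - [-0.3,-0.002,0.05,0,0,0,0]
    - [-0.3,-0.002,0.05,0,0,0,0]
    - [-0.3,0,0,0.03,0,0,0]
    - [-0.3,0,0,0.05,0,0,0]
    - [-0.3,0,0,0.055,0,0,0]
    - [-0.3,0,0,0.054,0,0,0]
    - [-0.3,0,0,0.03,0,0,0]
    - [-0.3,0,0,0.015,0,0,0]

```text
time_s: 55.3
eef_pos: [518.7, -195.6, 23.8]
ee_rot: [-0.001, 1.0, -0.0, -0.001]
force: [0.1, 0.3, 0.4]
grip_width: 0.646
grip_force: 0.0
```

Request:
send_rows:
  targets:
    - [-0.3,0,0,0.005,0,0,0]
    - [-0.3,0,0,0,0,0,0]
    - [0.6,0,0,0,0,0,0]
    - [0.6,0,0,0,0,0,0]
    - [0.6,0,0,0,0,0,0]
    - [0.6,0,0,0,0,0,0]
    - [0.6,0,0,-0.01,0,0,0]
    - [0.6,0,0,-0.03,0,0,0]
    - [0.6,0,0,-0.05,0,0,0]
    - [0.6,0,0,-0.05,0,0,0]

```text
time_s: 56.55
eef_pos: [518.8, -196.6, 162.7]
ee_rot: [0.0, 1.0, -0.001, 0.0]
force: [0.5, 0.2, -0.4]
grip_width: 0.433
grip_force: 40.1
```

Request:
send_rows:
  targets:
    - [0.6,0,0,-0.04,0,0,0]
    - [0.6,0,0,-0.03,0,0,0]
    - [0.6,0.018,-0.044,0,0,0,0]
    - [0.6,0.018,-0.044,0,0,0,0]
    - [0.6,0.018,-0.044,0,0,0,0]
    - [0.6,0.018,-0.043,0,0,0,0]
    - [0.6,0.019,-0.043,0,0,0,0]
    - [0.6,0.018,-0.043,0,0,0,0]
    - [0.6,0,0,0.03,0,0,0]
    - [0.6,0,0,0.04,0,0,0]

```text
time_s: 57.8
eef_pos: [628.7, 64.9, 161.0]
ee_rot: [0.0, 1.0, -0.0, 0.001]
force: [1.3, 0.8, -1.1]
grip_width: 0.432
grip_force: 40.2
```

Request:
send_rows:
  targets:
    - [0.6,0,0,0,0,0,0]
    - [0.6,0,0,0,0,0,0]
    - [0.6,0,0,0,0,0,0]
    - [0.6,0,0,0,0,0,0]
    - [0.6,0,0,0,0,0,0]
    - [0.6,0,0,0,0,0,0]
    - [0.6,0,0,0,0,0,0]
    - [0.6,0,0,0,0,0,0]
    - [0.6,0,0,0,0,0,0]
    - [0.6,0,0,0,0,0,0]

```text
time_s: 59.05
eef_pos: [628.2, 64.2, 160.3]
ee_rot: [-0.0, 1.0, -0.001, -0.0]
force: [-0.0, -0.1, 0.0]
grip_width: 0.44
grip_force: 40.2
```

```bash
python3 e.py cocoa -17.8
```

```text
[628.2  64.2 160.3] 0.43957392154885006 40.23618757724762
mask 366 258 383 278 222
pred [364.1 257. ] [384.5 279.7]
```

Request:
send_rows:
  targets:
    - [0.6,0,-0.001,0.01,0,0,0]
    - [0.6,0,0,0.008,0,0,0]
    - [0.6,0,0,0.004,0,0,0]
    - [0.6,0,0,0.002,0,0,0]
    - [0.6,0,0,0,0,0,0]
    - [0.05,0,0,0,0,0,0]
    - [0.0,0,0,0,0,0,0]
    - [-0.1,0,0,0,0,0,0]
    - [-0.2,0,0,0,0,0,0]
    - [-0.3,0,0,0,0,0,0]

```text
time_s: 60.35
eef_pos: [628.2, 65.3, 136.3]
ee_rot: [-0.0, 1.0, -0.001, 0.0]
force: [-0.1, 0.3, 0.3]
grip_width: 0.647
grip_force: 0.0
```

Request:
send_rows:
  targets:
    - [-0.3,0,0,-0.024,0,0,0]
    - [-0.3,0,0,-0.05,0,0,0]
    - [-0.3,0,0,-0.05,0,0,0]
    - [-0.4,-0.02,-0.042,0,0,0,0]
    - [-0.4,-0.02,-0.042,0,0,0,0]
    - [-0.4,-0.02,-0.042,0,0,0,0]
    - [-0.4,-0.021,-0.042,0,0,0,0]
    - [-0.4,-0.021,-0.042,0,0,0,0]
    - [-0.4,0,0,0,0,0,0]
    - [-0.4,0,0,0,0,0,0]

```text
time_s: 61.6
eef_pos: [526.7, 274.9, 260.3]
ee_rot: [0.0, 1.0, -0.001, 0.0]
force: [0.4, -0.5, 0.8]
grip_width: 0.697
grip_force: 0.0
```

```bash
python3 w.py
```

```text
30 [303 204] [176, 26, 78]
42 [303 203] [11, 95, 43]
54 [303 202] [12, 102, 45]
66 [303 200] [11, 185, 40]
78 [303 199] [12, 81, 47]
90 [303 198] [176, 152, 37]
102 [303 196] [18, 154, 43]
114 [303 195] [14, 136, 47]
s 30 [370 300] [39, 44, 116]
s 42 [371 297] [176, 46, 128]
s 54 [371 294] [174, 43, 125]
s 66 [371 291] [16, 33, 102]
s 78 [372 288] [18, 30, 102]
s 90 [372 285] [14, 47, 92]
s 102 [372 282] [11, 170, 33]
s 114 [373 279] [7, 160, 35]
0.8 [518.2 275.4 139. ]
```

Request:
send_rows:
  targets:
    - [-0.4,-0.001,0,0.03,0,0,0]
    - [-0.4,0,0,0.04,0,0,0]
    - [-0.4,0,0,0.04,0,0,0]
    - [-0.4,0,0,0.02,0,0,0]
    - [-0.4,0,0,0.012,0,0,0]
    - [-0.4,0,0,0,0,0,0]
    - [0.9,0,0,0,0,0,0]
    - [0.9,0,0,0,0,0,0]
    - [0.9,0,0,0,0,0,0]
    - [0.9,0,0,0,0,0,0]
  squeeze: 80

```text
time_s: 63.0
eef_pos: [526.0, 275.3, 119.4]
ee_rot: [-0.0, 1.0, -0.001, 0.001]
force: [0.0, -1.6, 6.1]
grip_width: 0.284
grip_force: 78.3
```

Request:
send_rows:
  targets:
    - [0.9,0,0,-0.01,0,0,0]
    - [0.9,0,0,-0.03,0,0,0]
    - [0.9,0,0,-0.05,0,0,0]
    - [0.9,0,0,-0.05,0,0,0]
    - [0.9,0,0,-0.02,0,0,0]
    - [0.9,0.025,0.052,0,0,0,0]
    - [0.9,0.025,0.052,0,0,0,0]
    - [0.9,0.026,0.053,0,0,0,0]
    - [0.9,0.026,0.053,0,0,0,0]
    - [0.9,0,0,0,0,0,0]

```text
time_s: 64.25
eef_pos: [628.1, 61.5, 277.5]
ee_rot: [0.0, 1.0, -0.003, -0.001]
force: [0.3, 1.1, -2.2]
grip_width: 0.284
grip_force: 79.5
```

Request:
send_rows:
  targets:
    - [0.9,0,0,0.01,0,0,0]
    - [0.9,0,0,0.01,0,0,0]
    - [0.9,0,0,0.01,0,0,0]
    - [0.9,0,0,0.01,0,0,0]
    - [0.9,0,0,0.005,0,0,0]
    - [0.9,0,0,0.005,0,0,0]
    - [0.9,0,0,0.003,0,0,0]
    - [0.9,0,0,0.002,0,0,0]
    - [0.9,0,0,0,0,0,0]
    - [0.9,0,0,0,0,0,0]

```text
time_s: 65.5
eef_pos: [628.6, 65.3, 229.2]
ee_rot: [0.0, 1.0, -0.001, 0.005]
force: [-3.8, -0.2, 25.5]
grip_width: 0.292
grip_force: 82.5
```

Request:
send_rows:
  targets:
    - [0.9,0,0,0,0,0,0]
    - [0.9,0,0,0,0,0,0]
    - [0.9,0,0,0,0,0,0]
    - [0.9,0,0,0,0,0,0]
    - [0.9,0,0,-0.01,0,0,0]
    - [0.9,0,0,-0.02,0,0,0]
    - [0.9,0,0,-0.025,0,0,0]
    - [0.9,0,0,0,0,0,0]
    - [0.9,0,0,0,0,0,0]
    - [0.9,0,0,0,0,0,0]

```text
time_s: 66.75
eef_pos: [626.9, 65.3, 277.0]
ee_rot: [-0.0, 1.0, -0.001, -0.001]
force: [-0.0, -0.4, -2.9]
grip_width: 0.283
grip_force: 79.6
```

Request:
send_rows:
  targets:
    - [0.9,-0.025,-0.052,0,0,0,0]
    - [0.9,-0.025,-0.052,0,0,0,0]
    - [0.9,-0.026,-0.053,0,0,0,0]
    - [0.9,-0.026,-0.053,0,0,0,0]
    - [0.9,0,0,0,0,0,0]
    - [0.9,0,0,0.04,0,0,0]
    - [0.9,0,0,0.05,0,0,0]
    - [0.9,0,0,0.04,0,0,0]
    - [0.9,0,0,0.02,0,0,0]
    - [0.9,0,0,0.004,0,0,0]

```text
time_s: 68.0
eef_pos: [525.1, 274.5, 122.6]
ee_rot: [0.001, 1.0, -0.001, -0.001]
force: [-0.8, -0.2, -2.0]
grip_width: 0.288
grip_force: 79.8
```

Request:
send_rows:
  targets:
    - [0.9,0,0,0.003,0,0,0]
    - [0.9,0,0,0.002,0,0,0]
    - [0.9,0,0,0,0,0,0]
    - [0.9,0,0,0,0,0,0]
    - [0.3,0,0,0,0,0,0]
    - [0,0,0,0,0,0,0]
    - [-0.4,0,0,0,0,0,0]
    - [-0.4,0,0,0,0,0,0]
    - [-0.4,0,0,0,0,0,0]
    - [-0.4,0,0,0,0,0,0]

```text
time_s: 69.25
eef_pos: [525.5, 275.4, 119.3]
ee_rot: [-0.0, 1.0, -0.001, -0.0]
force: [-0.4, 0.6, -0.2]
grip_width: 0.703
grip_force: 0.0
```

Request:
send_rows:
  targets:
    - [-0.4,0,0,-0.03,0,0,0]
    - [-0.4,0,0,-0.05,0,0,0]
    - [-0.4,0,0,-0.05,0,0,0]
    - [-0.4,0,0,-0.01,0,0,0]
    - [-0.4,0,0.054,0,0,0,0]
    - [-0.4,0,0.054,0,0,0,0]
    - [-0.4,0,0.054,0,0,0,0]
    - [-0.4,0,0.054,0,0,0,0]
    - [-0.4,0,0.054,0,0,0,0]
    - [-0.4,0,0,0,0,0,0]
  squeeze: 40

```text
time_s: 70.5
eef_pos: [524.8, 2.5, 258.3]
ee_rot: [0.0, 1.0, -0.003, -0.001]
force: [0.9, -0.0, -0.1]
grip_width: 0.7
grip_force: 0.0
```

```bash
cat > l.py <<'E'
from h import *
s=ctrl.sense();print(s["time_s"],np.round(s["eef_pos"],1))
im=[]
for n in("scene","top"):
    c=ctrl.capture(n);L=ctrl.landmark_of("lid_knob",c)
    print([(round(x["score"],2),at(c,x["point"],30)[:2].round(1)) for x in L[:2]])
    q=proj(c,[439,157,30]).astype(int)
    h=cv2.cvtColor(c["img"],cv2.COLOR_RGB2HSV).astype(int);m=((h[...,0]<30)&(h[...,1]>90)&(h[...,2]>60)).astype(np.uint8)
    w=np.zeros_like(m);cv2.circle(w,tuple(int(v) for v in q),25,1,-1)
    k,l,st,ce=cv2.connectedComponentsWithStats(m&w);i=1+st[1:,4].argmax()
    mm=l==i;print(st[i].tolist())
    # fit flange+knob union
    def f(p):
        M=np.zeros(m.shape,np.uint8)
        for pa in([(34,10),(34,16)],[(10,16),(10,44)]): cv2.fillConvexPoly(M,np.round(cyl(c,*p,pa)*16).astype(np.int32),1,cv2.LINE_AA,4)
        return 1-(M&mm).sum()/(M|mm).sum()
    b=min((f((439+i,157+j)),439+i,157+j) for i in range(-20,21,2) for j in range(-20,21,2));print(n,b)
    im.append(cv2.resize(c["img"][q[1]-30:q[1]+30,q[0]-30:q[0]+30,::-1],(360,360),interpolation=cv2.INTER_CUBIC));print(q-30)
cv2.imwrite("pics/lid1.png",np.hstack(im))
E
python3 l.py
```

```text
70.5 [524.8   2.5 258.3]
[(0.6, array([437.7, 151.7]))]
[340, 226, 26, 21, 433]
scene (np.float64(0.0787234042553191), 437, 155)
[323 201]
[(0.66, array([444.7, 154. ]))]
[250, 273, 29, 29, 665]
top (np.float64(0.08904109589041098), 441, 157)
[232 256]
```

View pics/lid1.png

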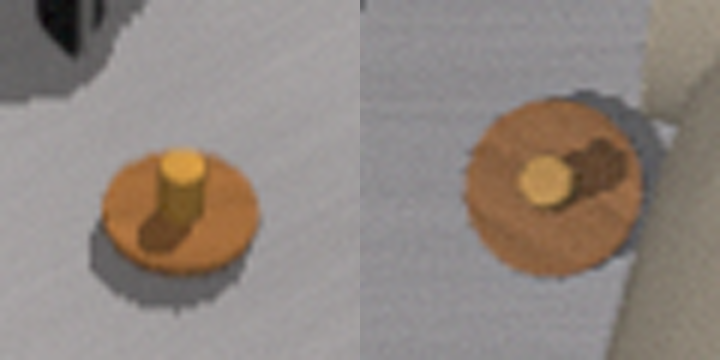

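Request:
send_rows:
  targets:
    - [-0.4,-0.021,-0.038,0,0,0,0]
    - [-0.4,-0.022,-0.038,0,0,0,0]
    - [-0.4,-0.021,-0.038,0,0,0,0]
    - [-0.4,-0.022,-0.037,0,0,0,0]
    - [0,0,0,0.04,0,0,0]
    - [0,0,0,0.05,0,0,0]
    - [0,0,0,0.055,0,0,0]
    - [0,0,0,0.05,0,0,0]
    - [0,0,0,0.025,0,0,0]
    - [0,0,0,0.008,0,0,0]

```text
time_s: 71.95
eef_pos: [438.4, 157.3, 30.1]
ee_rot: [0.0, 1.0, 0.0, -0.001]
force: [0.8, 0.4, 0.7]
grip_width: 0.497
grip_force: 0.0
```

Request:
send_rows:
  targets:
    - [0,0,0,0.005,0,0,0]
    - [0,0,0,0,0,0,0]
    - [0.9,0,0,0,0,0,0]
    - [0.9,0,0,0,0,0,0]
    - [0.9,0,0,0,0,0,0]
    - [0.9,0,0,0,0,0,0]
    - [0.9,0,0,0,0,0,0]
    - [0.9,0,0,0,0,0,0]
    - [0.9,0,0,0,0,0,0]
    - [0.9,0,0,0,0,0,0]

```text
time_s: 73.2
eef_pos: [439.8, 156.5, 27.0]
ee_rot: [-0.0, 1.0, -0.001, 0.001]
force: [-1.0, -1.7, 6.4]
grip_width: 0.211
grip_force: 39.0
```

Request:
send_rows:
  targets:
    - [0.9,0,0,-0.01,0,0,0]
    - [0.9,0,0,-0.04,0,0,0]
    - [0.9,0,0,-0.05,0,0,0]
    - [0.9,0,0,-0.055,0,0,0]
    - [0.9,0,0,-0.05,0,0,0]
    - [0.9,0.037,0.018,0,0,0,0]
    - [0.9,0.038,0.018,0,0,0,0]
    - [0.9,0.038,0.018,0,0,0,0]
    - [0.9,0.038,0.018,0,0,0,0]
    - [0.9,0.038,0.019,0,0,0,0]

```text
time_s: 74.45
eef_pos: [629.1, 64.7, 231.7]
ee_rot: [-0.0, 1.0, -0.001, -0.0]
force: [0.1, 0.1, 0.7]
grip_width: 0.217
grip_force: 39.3
```

Request:
send_rows:
  targets:
    - [0.9,0,0,0,0,0,0]
    - [0.9,0,0,0.02,0,0,0]
    - [0.9,0,0,0.03,0,0,0]
    - [0.9,0,0,0.015,0,0,0]
    - [0.9,0,0,0,0,0,0]
    - [0.9,0,0,0,0,0,0]
    - [0.9,0,0,0,0,0,0]
    - [0.9,0,0,0,0,0,0]
    - [0.9,0,0,0,0,0,0]
    - [0.9,0,0,0,0,0,0]

```text
time_s: 75.7
eef_pos: [628.2, 65.3, 166.3]
ee_rot: [0.0, 1.0, -0.001, 0.0]
force: [0.5, 0.1, -0.5]
grip_width: 0.214
grip_force: 39.3
```

```bash
cat > m.py <<'E'
from h import *
s=ctrl.sense();X=s["eef_pos"];print(np.round(X,1),s["grip_width"],s["grip_force"])
c=ctrl.capture("scene");h=cv2.cvtColor(c["img"],cv2.COLOR_RGB2HSV).astype(int)
m=(h[...,0]<30)&(h[...,1]>90)&(h[...,2]>50)
z=X[2]-17 # flange underside
P=cyl(c,X[0],X[1],[(34,z),(34,z+6)]);w=np.zeros(m.shape,np.uint8);cv2.fillConvexPoly(w,P.astype(np.int32),1);w=cv2.dilate(w,np.ones((9,9)))
ys,xs=np.nonzero(m&(w>0));print("mask",xs.min(),ys.min(),xs.max(),ys.max(),len(xs));print("pred",P.reshape(-1,2).min(0).round(1),P.reshape(-1,2).max(0).round(1))
im=cv2.resize(c["img"][225:300,320:420,::-1],(800,600),interpolation=cv2.INTER_CUBIC);cv2.polylines(im,[((P-[320,225])*8+4).astype(np.int32)],True,(0,0,255),1);cv2.imwrite("pics/lid2.png",im)
E
python3 m.py
```

```text
[628.2  65.3 166.3] 0.2144929045803024 39.319961071014404
mask 358 256 390 283 543
pred [357.9 254.8] [391.3 283.2]
```

Request:
send_rows:
  targets:
    - [0.9,0,0,0.006,0,0,0]
    - [0.9,0,0,0.005,0,0,0]
    - [0.9,0,0,0.004,0,0,0]
    - [0.9,0,0,0.003,0,0,0]
    - [0.9,0,0,0.002,0,0,0]
    - [0.9,0,0,0.001,0,0,0]
    - [0.9,0,0,0,0,0,0]
    - [0.9,0,0,0,0,0,0]
    - [0.9,0,0,0,0,0,0]
    - [0.9,0,0,0,0,0,0]

```text
time_s: 77.0
eef_pos: [628.4, 65.1, 146.9]
ee_rot: [0.0, 1.0, -0.001, 0.001]
force: [-4.3, -1.6, 9.4]
grip_width: 0.212
grip_force: 40.3
```

Seated at 146.9 mm, where 147 was expected. Release and back off.

Request:
send_rows:
  targets:
    - [0.5,0,0,0,0,0,0]
    - [0.3,0,0,0,0,0,0]
    - [0.1,0,0,0,0,0,0]
    - [0,0,0,0,0,0,0]
    - [0,0,0,0,0,0,0]
    - [0,0,0,-0.02,0,0,0]
    - [0,0,0,-0.05,0,0,0]
    - [0,0,0,-0.05,0,0,0]
    - [0,-0.04,0.03,0,0,0,0]
    - [0,-0.04,0.04,0,0,0,0]

```text
time_s: 78.25
eef_pos: [547.2, -5.0, 265.5]
ee_rot: [0.0, 1.0, 0.0, 0.001]
force: [0.9, -0.9, -0.1]
grip_width: 0.495
grip_force: 0.0
```

Request:
send_rows:
  targets:
    - [0,-0.03,0.05,0,0,0,0]
    - [0,-0.03,0.05,0,0,0,0]
    - [0,-0.03,0.05,0,0,0,0]
    - [0,0,0.05,0,0,0,0]
    - [0,0,0.05,0,0,0,0]
    - [0,0,0,0,0,0,0]
    - [0,0,0,0,0,0,0]
    - [0,0,0,0,0,0,0]
    - [0,0,0,0,0,0,0]
    - [0,0,0,0,0,0,0]

```text
time_s: 79.5
eef_pos: [458.0, -254.1, 265.4]
ee_rot: [0.0, 1.0, -0.0, 0.0]
force: [1.0, -0.9, -0.4]
grip_width: 0.494
grip_force: 0.0
```

```bash
python3 v.py end
```

```text
{'time_s': 79.5, 'eef_pos': [457.974, -254.105, 265.425], 'force': [0.966, -0.912, -0.354], 'grip_width': 0.494, 'grip_force': 0.0}
scene [338 240]
scene [379 171]
top [270 150]
```

View pics/end.png

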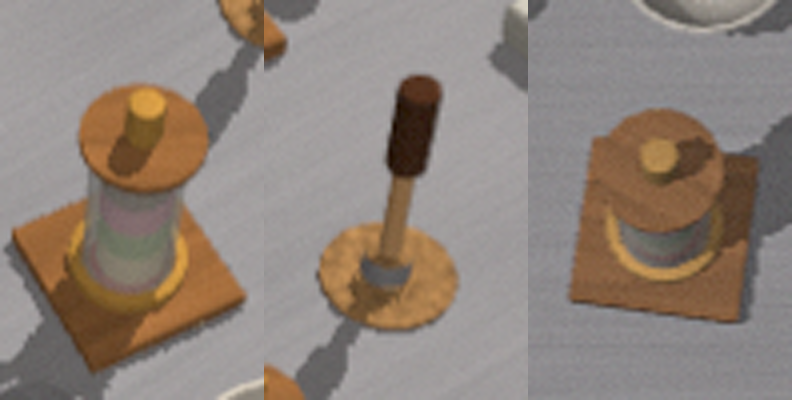

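The lid sits flat on the tube, knob at about (372,269). The stack below reads yellow, green, pink from the bottom up. The tamper is upright on the coaster. Handing in.

```bash
python3 -c "
from rig import ctrl
print(ctrl.finish_job())"
```

```text
the job is handed in; nothing more can be done
None
```

I handed the job in at about 80 s with no verdict returned: all four biscuits went in the tube in order (yellow, green, pink, brown), each tamped fully down, the tamper is upright on its coaster, and the lid sits flat.

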